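# Seat a slide tray against the microscope's dowels and end stop

### The job

The slide tray has been left loose on the lit stage of the stereo microscope. Push it home and, with a gentle but definite press into the corner, make it bear on both rear dowels and the end stop at the same time; then let go of it and swing the hold-down clip round over its end as far as it goes, leaving the tray snug in place. Do not ram or lift the tray or touch the microscope's head with the robot, and leave the slide box, the dishes and the bottle alone.

Things in the scene. Friction and masses are not known exactly. Their poses are not given: they have to be found in the camera images.
- scope: Stereo microscope, fixed: white base with a dark flat stage, its top 50 mm above the bench. Origin: on the bench right below the lens axis; x points from the front (robot side) to the rear pillar, y to the left (end-stop side), z up. The base reaches from x = -150 to 165 mm and y = -150 to 135 mm. The pillar (32 mm thick) stands at x = 128, y = 0 mm.
- head: Microscope head, fixed over the tray's home; origin and axes as the microscope. Ring light, radius 46 mm, underside 112 mm above the stage; from 155 mm above the stage the white pod, 98 (x) by 130 mm (y), knobs to 80 mm either side; arm and eyepieces to the rear. Near home the tray can be reached only with the tool leaning back from the head, about 35 to 40 degrees. The robot must not touch it.
- dowel_right: Upright steel dowel, 10 mm thick, 18 mm high, fixed on the stage at x = 60, y = -55 mm of the microscope. Origin: its foot on the stage. The tray's rear long side goes against it.
- dowel_left: The other dowel, alike, at x = 60, y = 55 mm of the microscope.
- end_stop: Blue block 24 mm (x) by 16 mm (y), 18 mm high, fixed on the stage. Origin: middle of the foot of the face that the tray's left short side goes against, at x = 0, y = 80 mm of the microscope.
- home (a point): Where the tray's centre is when fully home: on the lens axis, 11 mm above the stage; axes as the microscope. The tray then touches both dowels and the stop.
- tray_center (a point): Centre (half-way up) of the loose aluminium slide tray, 110 mm (its x) by 160 mm (its y) by 22 mm high, rim 6 mm thick, floor 5 mm thick with four glass slides; 0.3 to 0.55 kg, slides at 1.5 to 4 N. It starts flat on the stage, 25 to 50 mm in front of and 15 to 45 mm to the right of home, turned up to 0.2 rad. Axes parallel to the microscope's when home.
- clip (a joint): Angle of the hold-down clip about its upright pivot, rad: 0 = pointing to the front (-x of the microscope), growing anticlockwise seen from above; 1.57 = its stop, lying across the tray's left end (pointing to -y). It stays where it is left; the knob needs about 0.5 N to move.
- clip_knob (a point): Middle (half-way up) of the red finger knob on the clip: 12 mm thick, from 26 to 50 mm above the stage, 55 mm from the pivot, which lies at x = -42, y = 101 mm of the microscope on a 14 mm pillar. The clip is a steel strip 13 mm wide that reaches 76 mm from the pivot, underside 24 mm above the stage: it passes 2 mm over the tray's rim without moving it.
- slide_box: Blue slide box, 85 by 175 by 35 mm, loose on the bench at the right of the microscope; leave alone. Origin: middle of its underside.
- petri: Two stacked clear dishes, 92 mm across, 32 mm high, loose on the bench at the left; leave alone. Origin: middle of the underside.
- oil_bottle: Amber bottle, 42 mm across, 85 mm high, loose on the bench at the left; leave alone. Origin: middle of its underside.
Mind the look-alikes: they are no part of the job. What is shaped like the part that bears tray_center but orange is not meant.

How it is judged:
By the outcome, as a careful person would: the job done as asked, in the order asked, and still so for the second after the job is handed in, with the robot touching nothing.
It also fails if it takes over 72 s, if anything falls off the work surface, if the arm or the gripper's body presses on something with over 40 N, if the wrist force passes 120 N, or if a joint passes its speed limit or range.

### The arm

A 6-joint arm with a two-finger parallel gripper is mounted at the origin on the work surface. World frame = base frame: x ahead of the robot, y to its left, z up, the work surface at z = 0. Lengths are in mm, angles in degrees, forces in N, time in s.
With the tool pointing down it reaches from about 300 to 850 mm from the base axis. Payload 4.2 kg.
Tool frame: the origin (TCP) lies midway between the tips of the shut fingers; the grasp point (between the pads) lies 19 mm behind it (env.grip_depth is the distance from the TCP to the grasp point, in mm); z points along the fingers, y is the line along which they close (so a half turn about z gives the same grasp; the last joint's range is limited). The gripper opens to 91 mm and grips with 3 to 60 N. Pads are 32 mm wide; open, the fingers measure 118 mm over their backs; the gripper's body (76 mm by 178 mm) begins 60 mm behind the grasp point.
Start: joints at [63.197, 18.312, 89.639, -0, 72.044, -1.146], TCP at [248.97, 518.321, 213.976] pointing down, gripper open.
Joint ranges: [-177.97, 177.97], [-48.28, 115.42], [12.27, 149.76], [-77.06, 257.06], [2.81, 150.46], [-146.56, 146.56]. Speed limits (degrees/s): [147.25, 147.25, 180, 180, 180, 180].

### API

Orientations are given as [roll, pitch, yaw] about the fixed x, y, z axes, in that order (R = Rz(yaw) Ry(pitch) Rx(roll)).
In Python, from workcell import env, eyes gives the robot as it stands.
- The arm moves only by the tool send_rows, never from a script. Its argument "motion" is a list of rows, each a list of 7 numbers: the shift along the world's x, y, z normalised to -1 to 1, where 1 is 0.5 m, then the turn, a rotation vector about the world's x, y, z normalised to -1 to 1, where 1 is 60 degrees, then the opening, from -1 (shut) to 1 (fully open). A call has 1 to 20 rows; each row is the pose to reach, as a shift and turn from the pose commanded when the call began; what a row does not reach only later rows make up. A row lasts 1/8 s, in which the tool goes at most 62.5 mm and 10.7 degrees, less where a joint would pass 70% of its speed; a pose out of reach is approached as far as the arm can. A call with a number of a shift or a turn outside -1 to 1 is refused whole. A call with a gripper value outside its range is refused whole. The fingers move at their own pace and stop on an object; "squeeze" is the grip in N (left out, the last holds). Time passes only in rows, so rows that repeat a pose let the fingers close. It gives the time, the measured TCP pose, the force, the opening and the grip force at its end, in the units of the state.
- env.state(): the state, without advancing time (a new reading comes with each control period).
- eyes.grab_frame(name): name is "scene" or "side" or "wrist"; returns a dict with "pixels" (400x640x3 uint8, red, green, blue), "depth" (400x640 float32, mm along the optical axis (not along the pixel's ray), 0 where there is no reading), "fx", "fy", "cx", "cy" (pixels), "R" (3x3) and "t" (3): a world point X has camera coordinates R X + t; the wrist camera has in their place "T_tool_cam" (4x4, takes a point from camera to tool coordinates, whose origin is the TCP and whose axes are the flange's). Camera axes: x right, y down, z forward; pixel columns grow to the right and rows downward; lengths in mm; the calibration is good to about 2 mm. A picture is of the moment at which its call begins: read the wrist's pose just before it.
- env.job_done(): hands the job in; it is judged then, once.
The state is a dict: "time_s": time; "qpos": joint angles; "qvel": joint speeds; "effort": joint torques, N m; "ee_pos": TCP position; "ee_rot": TCP orientation; "force": force on the tool from outside, world axes, zero at the start; "torque": the same for the moment, N m; "gripper_width": finger opening in mm; "gripper_force": force on a finger pad.
Only numpy, scipy, OpenCV 4.12 (cv2) and the standard library are available. Lean on these libraries where they do the work, as an engineer would, in place of code of your own. Each camera call takes 0.05 s, during which the arm holds its last target. There are 200 camera calls.

## Working session

There is one attempt and no reset: what is moved stays moved. The work goes in short steps, Python scripts to look and compute and a tool call to move; the robot and the scene stay as the last step left them, time stands still between calls to the robot, and variables do not carry over. Pictures are saved under pics/ and viewed, at most 10 in all, crops included, and the job is handed in when it is done.

Besides the shell and the picture viewer there is one more tool, called after "Call:" by a JSON object that holds its "method" and its "body", one argument or row to a line. send_rows: Moves the arm, as the interface text tells. Its arguments: {"type":"object","properties":{"motion":{"type":"array"},"squeeze":{"type":"number"}},"required":["motion"]}

```bash
ls; mkdir -p pics; cat > h.py <<'E'
import numpy as np, cv2
from workcell import env, eyes
def save(n,f): cv2.imwrite('pics/'+n,f['pixels'][:,:,::-1])
def world(f,u,v,d=None):
    d=f['depth'][int(v),int(u)] if d is None else d
    c=np.array([(u-f['cx'])/f['fx']*d,(v-f['cy'])/f['fy']*d,d])
    return f['R'].T@(c-f['t'])
def onplane(f,u,v,z):
    r=f['R'].T@np.array([(u-f['cx'])/f['fx'],(v-f['cy'])/f['fy'],1]); o=-f['R'].T@f['t']
    return o+r*(z-o[2])/r[2]
E
python3 - <<'E'
from h import *
for n in('scene','side'):
    f=eyes.grab_frame(n); save(n+'0.png',f); np.savez(n+'0.npz',**f)
    print(n,-f['R'].T@f['t'],f['R'][2],f['fx'])
print(env.state())
E
```

```text
pics
scene [ 705.76724786 -206.13261873  999.45576176] [-0.19087285  0.23834504 -0.95223904] 367.8054821988885
side [ 207.83892703 -596.78655653  835.62631778] [ 0.2893545   0.61153354 -0.73641069] 461.4008760798239
{'time_s': 0.1, 'qpos': array([ 6.31984408e+01,  1.83467623e+01,  8.96983186e+01,  2.91522482e-04,
        7.20447102e+01, -1.14630994e+00]), 'qvel': array([ 0.0708465 , -0.04730821, -0.1539431 ,  0.05882309,  0.01735894,
       -0.10844205]), 'effort': array([ 1.03212857e-03, -4.13334632e+01, -2.32508236e+01,  7.30281277e-02,
        4.22237534e-02, -5.95751408e-05]), 'ee_pos': array([248.7482824 , 517.91264995, 213.22398573]), 'ee_rot': array([-1.79910232e+02, -2.07344738e-03,  1.54344659e+02]), 'force': array([ 0.46852232,  0.29397974, -0.53387812]), 'torque': array([ 0.03318854, -0.03936084, -0.04229458]), 'gripper_force': 0.0, 'gripper_width': 91.49579800937407}
```

View pics/scene0.png

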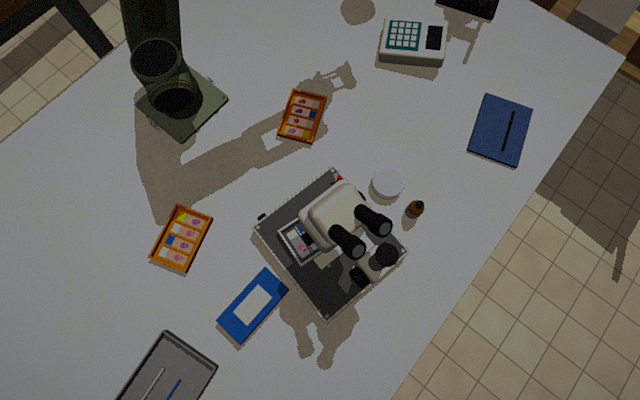

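View pics/side0.png

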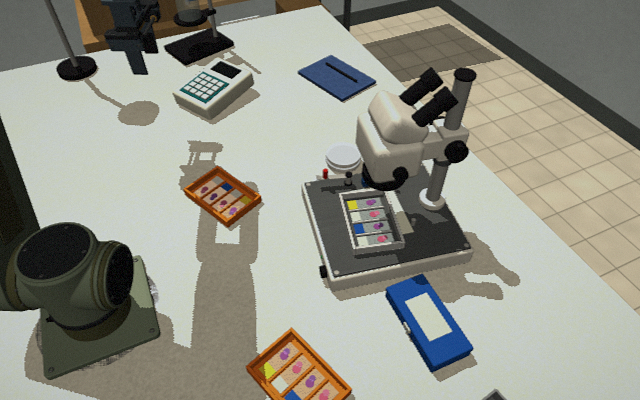

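The real tray is the aluminium one on the dark stage, at side (373,220) and scene (297,243). The look-alikes are the orange trays at side (223,195) and (298,365), plus a grey instrument tray at scene (168,370). The clip knob is red, at side (325,174). I'll check with one close crop from each camera.

```bash
python3 - <<'E'
import cv2
a=cv2.imread('pics/side0.png')[150:300,290:490]; cv2.imwrite('pics/sidec.png',cv2.resize(a,None,fx=4,fy=4,interpolation=cv2.INTER_CUBIC))
a=cv2.imread('pics/scene0.png')[160:325,245:415]; cv2.imwrite('pics/scenec.png',cv2.resize(a,None,fx=3.6,fy=3.6,interpolation=cv2.INTER_CUBIC))
E
```

```text
(no output)
```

View pics/sidec.png

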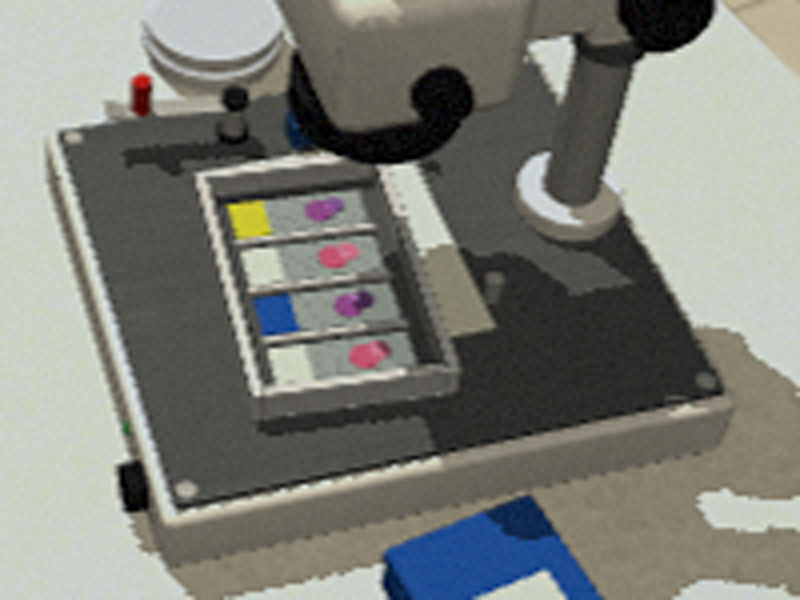

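View pics/scenec.png

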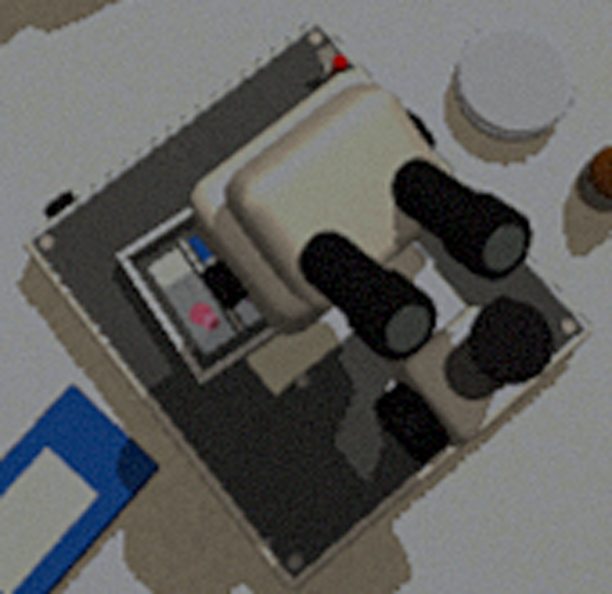

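The crops confirm the aluminium tray with four slides. In sidec its top corners are FL (200,175), FR (258,395) and RR (455,372). The right dowel is at (495,285), the clip pivot at (235,105) and the red knob at (142,95), so the clip is pointing forward.

```bash
cat >> h.py <<'E'
def fit(L,W):
    L=np.array(L,float);W=np.array(W,float);l=L.mean(0);w=W.mean(0)
    H=(L-l).T@(W-w); a=np.arctan2(H[0,1]-H[1,0],H[0,0]+H[1,1]); R=np.array([[np.cos(a),-np.sin(a)],[np.sin(a),np.cos(a)]])
    t=w-R@l; return a,R,t,W-(L@R.T+t)
E
python3 - <<'E'
from h import *
S=dict(np.load('side0.npz'));C=dict(np.load('scene0.npz'))
s=lambda u,v,z:onplane(S,290+(u+.5)/4-.5,150+(v+.5)/4-.5,z)[:2]
c=lambda u,v,z:onplane(C,245+(u+.5)/3.6-.5,160+(v+.5)/3.6-.5,z)[:2]
L=[(-150,135),(-150,-150),(165,-150)];W=[s(52,135,50),s(172,515,50),s(730,398,50)]
L2=[(-150,135),(-150,-150),(165,-150),(165,135)];W2=[c(315,28,50),c(28,245,50),c(292,578,50),c(590,330,50)]
for l,w in((L,W),(L2,W2),(L+L2,W+W2)):
    a,R,t,r=fit(l,w); print(np.degrees(a),t); print(r.round(1).tolist())
loc=lambda p:(R.T@(p-t)).round(1)
# depth check of stage
for p in((100,250),(600,330)):
    print('stage',world(S,290+p[0]/4,150+p[1]/4))
T=[(-55,80),(-55,-80),(55,-80)];TW=[s(200,175,72),s(258,395,72),s(455,372,72)]
T2=[(-55,-80),(55,-80)];TW2=[c(120,256,72),c(202,381,72)]
for l,w in((T,TW),(T+T2,TW+TW2)):
    b,Rb,tb,rb=fit(l,w); print('tray',np.degrees(b-a),loc(tb),tb,rb.round(1).tolist())
print('dowel',loc(s(497,272,68)),'knob',loc(s(142,80,100)),loc(c(340,61,100)),'pivot',loc(s(235,95,90)))
E
```

```text
-10.98407261522996 [616.05144402 -37.11320804]
[[2.1, -8.4], [4.9, 3.7], [-7.0, 4.7]]
-10.905809799201803 [615.47810207 -39.51886584]
[[6.3, -9.8], [7.2, 3.7], [-8.4, 9.7], [-5.1, -3.6]]
-10.979918468232782 [615.72890352 -38.48178116]
[[2.4, -7.1], [5.2, 5.1], [-6.7, 6.1], [5.9, -11.0], [7.1, 2.5], [-8.4, 8.8], [-5.4, -4.4]]
stage [484.58001276  18.4786386   52.029221  ]
stage [ 707.90625354 -144.89826503   48.55436126]
tray -5.515091328790518 [-29.3 -25.9] [582.03013758 -58.27960421] [[-0.1, -2.7], [3.2, 0.7], [-3.2, 2.0]]
tray -5.407509853851972 [-29.4 -25.6] [581.99496984 -57.97676545] [[0.2, -3.0], [3.1, 0.5], [-3.3, 1.7], [1.8, -0.6], [-1.8, 1.3]]
dowel [ 62.5 -48.4] knob [-96.  111.2] [-97.3 108.6] pivot [-44.4  96.3]
```

```bash
cat >> h.py <<'E'
from scipy.spatial.transform import Rotation as Ro
def tgt(hd,tilt): # hd = heading of tool y minus 90 (deg); tilt = fingers lean forward
    return Ro.from_euler('z',hd,degrees=True)*Ro.from_euler('y',-tilt,degrees=True)*Ro.from_euler('ZX',[90,0],degrees=True)*Ro.from_euler('ZX',[90,180],degrees=True)
def mv(pos,hd,tilt):
    s=env.state(); R0=Ro.from_euler('xyz',s['ee_rot'],degrees=True); T=tgt(hd,tilt)
    r=(T*R0.inv()).as_rotvec(degrees=True)/60
    print('shift',((np.array(pos)-s['ee_pos'])/500).round(4),'turn',r.round(4), 'y',T.as_matrix()[:,1].round(2),'z',T.as_matrix()[:,2].round(2))
E
python3 - <<'E'
from h import *
mv([430,20,290],-16,38)
E
```

```text
shift [ 0.3625 -0.9958  0.1536] turn [-0.2241 -0.5932  0.1555] y [0.28 0.96 0.  ] z [ 0.59 -0.17 -0.79]
```

Call:
{"method": "send_rows", "body": {
  "motion": [
    [0.36, -0.99, 0.15, -0.22, -0.59, 0.16, 0],
    [0.36, -0.99, 0.15, -0.22, -0.59, 0.16, 0],
    [0.36, -0.99, 0.15, -0.22, -0.59, 0.16, 0],
    [0.36, -0.99, 0.15, -0.22, -0.59, 0.16, 0],
    [0.36, -0.99, 0.15, -0.22, -0.59, 0.16, 0],
    [0.36, -0.99, 0.15, -0.22, -0.59, 0.16, 0],
    [0.36, -0.99, 0.15, -0.22, -0.59, 0.16, 0],
    [0.36, -0.99, 0.15, -0.22, -0.59, 0.16, 0],
    [0.36, -0.99, 0.15, -0.22, -0.59, 0.16, 0],
    [0.36, -0.99, 0.15, -0.22, -0.59, 0.16, 0],
    [0.36, -0.99, 0.15, -0.22, -0.59, 0.16, 0],
    [0.36, -0.99, 0.15, -0.22, -0.59, 0.16, 0]
  ]
}}

```text
time_s: 1.6
ee_pos: [428.7, 24.8, 288.4]
ee_rot: [179.8, 37.7, 164.4]
force: [-0.0, -0.5, 0.6]
gripper_width: 45.6
gripper_force: 0.0
```

```bash
python3 - <<'E'
from h import *
s=env.state();print(s['time_s'],s['ee_pos'],s['ee_rot'],s['force'],s['gripper_width'])
f=eyes.grab_frame('wrist'); save('w1.png',f); np.savez('w1.npz',pos=s['ee_pos'],rot=s['ee_rot'],**f); print(f['T_tool_cam'].round(3),f['fx'])
E
```

```text
1.6 [428.68711197  24.75864337 288.43683192] [179.8433743   37.67646246 164.42687038] [-0.02746108 -0.50873602  0.59297891] 45.603117511834455
[[ 2.00000e-03 -9.55000e-01 -2.96000e-01  8.33620e+01]
 [ 1.00000e+00  2.00000e-03  1.00000e-03 -9.65000e-01]
 [-0.00000e+00 -2.96000e-01  9.55000e-01 -1.70841e+02]
 [ 0.00000e+00  0.00000e+00  0.00000e+00  1.00000e+00]] 351.7578743839129
```

View pics/w1.png

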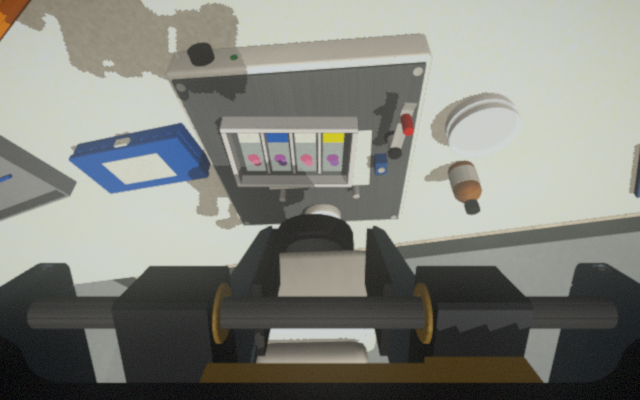

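The wrist view shows everything: tray (222-358, 117-188), both dowels at (283,193) and (357,190), blue stop at (380,163), clip pivot at (395,152) and red knob at (407,123).

```bash
python3 - <<'E'
import cv2
a=cv2.imread('pics/w1.png')[95:215,215:425]; cv2.imwrite('pics/w1c.png',cv2.resize(a,None,fx=3.8,fy=3.8,interpolation=cv2.INTER_CUBIC))
E
```

```text
(no output)
```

View pics/w1c.png

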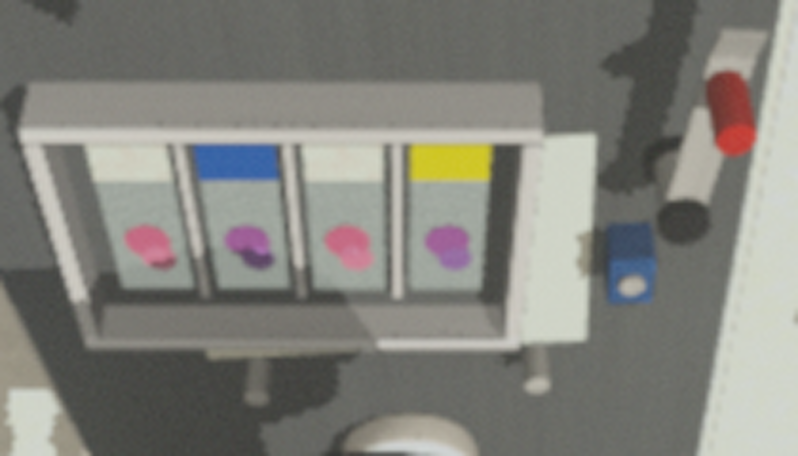

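Reading from this crop:
- Tray top corners: FR (22,132), FL (541,134), RL (519,347), RR (88,347).
- Dowel tops: (256,396) and (538,384).
- Stop's top edge, tray side: (608,255) to (608,302).
- Knob top (737,140), pivot (685,222).

```bash
cat >> h.py <<'E'
def wcam(f):
    T=f['T_tool_cam']; Rt=Ro.from_euler('xyz',f['rot'],degrees=True).as_matrix()
    Rc=Rt@T[:3,:3]; o=Rt@T[:3,3]+f['pos']; f['R']=Rc.T; f['t']=-Rc.T@o; return f
E
python3 - <<'E'
from h import *
F=wcam(dict(np.load('w1.npz')))
p=lambda u,v,z:onplane(F,215+(u+.5)/3.8-.5,95+(v+.5)/3.8-.5,z)[:2]
tw=[p(22,132,72),p(541,134,72),p(519,347,72),p(88,347,72)]
b,Rb,tb,rb=fit([(-55,-80),(-55,80),(55,80),(55,-80)],tw); print('tray',np.degrees(b),tb,rb.round(1).tolist())
fx=[p(256,396,68),p(538,384,68),p(608,255,68),p(608,302,68)]
a,R,t,r=fit([(60,-55),(60,55),(-12,80),(12,80)],fx); print('scope',np.degrees(a),t,r.round(1).tolist())
loc=lambda q:(R.T@(q-t)).round(1)
print('tray loc',loc(tb),'knob',loc(p(737,140,100)),loc(p(727,78,76)),'pivot',loc(p(685,222,82)))
for u,v in((60,60),(400,60),(400,100)):print(world(dict(F),215+u/3.8,95+v/3.8))
E
```

```text
tray -15.592211577271316 [581.71011141 -57.85435778] [[1.4, 0.6], [1.3, -1.5], [-1.5, 0.2], [-1.1, 0.6]]
scope -10.747487816248693 [615.02857683 -36.90347122] [[-0.3, -0.4], [0.9, 0.3], [-1.2, -0.3], [0.6, 0.5]]
tray loc [-28.8 -26.8] knob [-95.5 109. ] [-96.7 109.4] pivot [-43.2 101.4]
[ 501.4580584  -105.83190724   52.30614988]
[529.53041041  -5.58709308  51.91090192]
[540.01929833  -8.51154246  57.73220812]
```

```bash
python3 - <<'E'
from h import *
print(env.state()['qpos'].round(1))
R=Ro.from_euler('z',-15.7,degrees=True).as_matrix(); g=R@[-26,-77,0]+[581.7,-57.9,74]; z=tgt(-15.7,45).as_matrix()[:,2]
print(g,z); mv(g-80*z,-15.7,45)
E
```

```text
[ 16.2 -13.9 123.  -29.   41.2 -41.3]
[ 535.83378025 -124.99165288   74.        ] [ 0.68072586 -0.19134341 -0.70710678]
shift [ 0.1053 -0.2691 -0.3158] turn [-0.0347 -0.1169 -0.0041] y [0.27 0.96 0.  ] z [ 0.68 -0.19 -0.71]
```

Call:
{"method": "send_rows", "body": {
  "motion": [
    [0.105, -0.269, -0.1, -0.035, -0.117, -0.004, -0.34],
    [0.105, -0.269, -0.2, -0.035, -0.117, -0.004, -0.34],
    [0.105, -0.269, -0.316, -0.035, -0.117, -0.004, -0.34],
    [0.105, -0.269, -0.316, -0.035, -0.117, -0.004, -0.34],
    [0.105, -0.269, -0.316, -0.035, -0.117, -0.004, -0.34],
    [0.105, -0.269, -0.316, -0.035, -0.117, -0.004, -0.34],
    [0.105, -0.269, -0.316, -0.035, -0.117, -0.004, -0.34]
  ]
}}

```text
time_s: 2.52
ee_pos: [482.0, -107.4, 163.8]
ee_rot: [-179.7, 42.6, 164.4]
force: [0.2, 0.7, -0.1]
gripper_width: 29.7
gripper_force: 0.0
```

```bash
python3 - <<'E'
from h import *
s=env.state();print(s['qpos'].round(1))
f=eyes.grab_frame('wrist'); save('w2.png',f); np.savez('w2.npz',pos=s['ee_pos'],rot=s['ee_rot'],**f)
mv([535.8,-125,74],-15.7,45)
E
```

```text
[-12.    0.  136.8 -77.    2.9 -10.3]
shift [ 0.1077 -0.0351 -0.1803] turn [-0.0068 -0.0387  0.0029] y [0.27 0.96 0.  ] z [ 0.68 -0.19 -0.71]
```

View pics/w2.png

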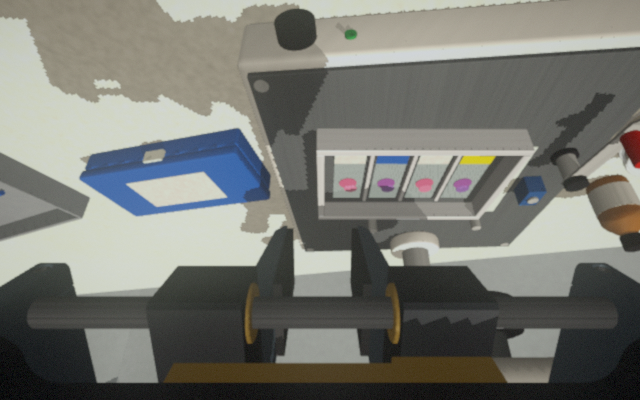

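The arm hit its wrist limit: q4 is -77 and q5 is 2.9, so it is near the singularity. I'll fit a small kinematic model to find a feasible lean.

```bash
cat >> h.py <<'E'
from scipy.optimize import least_squares
def fk(q,P):
    h,a1,L2,a3,L3,d6=P; E=lambda a,x:Ro.from_euler(a,x,degrees=True).as_matrix()
    R=E('z',q[0]); p=np.array([0,0,h])+R@[a1,0,0]
    R=R@E('y',q[1]); p=p+R@[0,0,L2]; R=R@E('y',q[2]); p=p+R@[a3,0,L3]
    R=R@E('z',q[3])@E('y',q[4]); p=p+R@[0,0,d6]; return p,R@E('z',q[5])
E
python3 - <<'E'
from h import *
D=[([63.198,18.347,89.698,0,72.045,-1.146],[248.748,517.913,213.224],[-179.91,-.002,154.345]),
 ([16.2,-13.9,123,-29,41.2,-41.3],[428.687,24.759,288.437],[179.843,37.676,164.427]),
 (env.state()['qpos'],env.state()['ee_pos'],env.state()['ee_rot'])]
res=lambda P:np.concatenate([fk(q,P)[0]-p for q,p,_ in D])
s=least_squares(res,[200,0,350,0,350,250]); print(s.x.round(1),res(s.x).round(1))
P=s.x
for q,p,e in D: print((Ro.from_matrix(fk(q,P)[1]).inv()*Ro.from_euler('xyz',e,degrees=True)).as_rotvec(degrees=True).round(1))
np.save('P.npy',P)
E
```

```text
[116.   30.  562.3  10.5 390.5 302.4] [10.3 -5.1  3.2  0.1 -0.7 -3.3 -2.  -9.7  0.1]
[-0.  0. 90.]
[-0.   0.1 90. ]
[ 0. -0. 90.]
```

```bash
python3 - <<'E'
import re
s=open('h.py').read()
s=s.replace("h,a1,L2,a3,L3,d6=P;","h,a1,L2,a3,L3,d6,b,c=P;").replace("R@[a3,0,L3]","R@[a3,b,L3]").replace("R@[0,0,d6]","R@[c,0,d6]")
s+='''
def ik(pos,hd,tilt,q0):
    P=np.load('P.npy');T=tgt(hd,tilt).as_matrix()
    def r(q):
        p,R=fk(q,P); R=R@Ro.from_euler('z',90,degrees=True).as_matrix()
        return np.r_[(p-pos)/5,(Ro.from_matrix(R.T@T)).as_rotvec(degrees=True)]
    lo=[-177,-48,12.5,-76.8,3,-146];hi=[177,115,149.5,256.8,150,146]
    o=least_squares(r,np.clip(q0,np.array(lo)+.1,np.array(hi)-.1),bounds=(lo,hi)); return o.x.round(1),o.cost.round(3)
'''
open('h.py','w').write(s)
E
python3 - <<'E'
from h import *
D=[([63.198,18.347,89.698,0,72.045,-1.146],[248.748,517.913,213.224]),
 ([16.2,-13.9,123,-29,41.2,-41.3],[428.687,24.759,288.437]),
 (env.state()['qpos'],env.state()['ee_pos'])]
res=lambda P:np.concatenate([fk(q,P)[0]-p for q,p in D])
s=least_squares(lambda P:np.r_[res(P),.01*(P-[150,0,400,0,400,250,0,0])],[150,0,400,0,400,250,0,0]); print(s.x.round(1),res(s.x).round(1)); np.save('P.npy',s.x)
for t in (36,40,45):
    for pos in ([482,-107,140],[535.8,-125,74],[565,-107,74]):
        print(t,pos,*[ik(np.array(pos),-14,t,q) for q in ([-12,10,125,0,10,-80],[-12,10,125,180,10,100],[-12,10,125,-60,10,-20])])
E
```

```text
[1.387e+02 1.300e+00 5.917e+02 2.490e+01 4.157e+02 3.348e+02 1.140e+01
 2.000e-01] [ 0.1 -0.1 -0.2 -0.   0.3  0.2 -0.  -0.2 -0. ]
36 [482, -107, 140] (array([-13.7,   2.7, 133.8,  -1.2,   7.5, -88.6]), np.float64(0.0)) (array([-15.9,   3.9, 138. , 122.5,   3. , 146. ]), np.float64(10.423)) (array([-13.7,   2.7, 133.8,  -1.2,   7.5, -88.6]), np.float64(0.0))
36 [535.8, -125, 74] (array([ -16. ,   14.2,  130.5,   54.4,    3. , -146. ]), np.float64(4.529)) (array([-14.5,  14.9, 133. , 175.7,   4. ,  93.9]), np.float64(0.0)) (array([-12.2,  14.3, 130.9, -76.8,   3. , -11.7]), np.float64(4.346))
36 [565, -107, 74] (array([-10. ,  16.3, 128.5, -76.8,   3. , -10. ]), np.float64(1.402)) (array([-10.7,  16.6, 130. , 216.7,   3.2,  56. ]), np.float64(0.0)) (array([-10. ,  16.3, 128.5, -76.8,   3. , -10. ]), np.float64(1.402))
40 [482, -107, 140] (array([-13.3,   2.3, 135.9, -12.5,   3. , -77.1]), np.float64(0.794)) (array([-13. ,   3.2, 138.4, 200.1,   3. ,  70.6]), np.float64(1.095)) (array([-13.3,   2.3, 135.9, -12.5,   3. , -77. ]), np.float64(0.794))
40 [535.8, -125, 74] (array([-12.2,  13
[... 421 characters left out ...]
195))
45 [482, -107, 140] (array([-11.5,   1.4, 136.8, -76.8,   3. , -11.3]), np.float64(11.02)) (array([-13.7,   3.3, 141.2, 181.3,   9.5,  88.9]), np.float64(0.0)) (array([-11.5,   1.4, 136.8, -76.8,   3. , -11.3]), np.float64(11.02))
45 [535.8, -125, 74] (array([-12.2,  12.6, 130.7, -76.8,   3. , -11.6]), np.float64(53.27)) (array([-14.6,  17.2, 140.2, 178.9,  22.4,  90.6]), np.float64(0.0)) (array([-12.2,  12.6, 130.7, -76.8,   3. , -11.6]), np.float64(53.27))
45 [565, -107, 74] (array([-10.1,  14.7, 128.2, -76.8,   3. , -10. ]), np.float64(45.934)) (array([-10.4,  18.6, 137. , 187.3,  20.7,  85.8]), np.float64(0.0)) (array([-10.1,  14.7, 128.2, -76.8,   3. , -10. ]), np.float64(45.934))
```

```bash
cat >> h.py <<'E'
def pose(q):
    p,R=fk(q,np.load('P.npy')); return p,Ro.from_matrix(R@Ro.from_euler('z',90,degrees=True).as_matrix())
def rows(Q,q0=None):
    s=env.state()
    p0,R0=(s['ee_pos'],Ro.from_euler('xyz',s['ee_rot'],degrees=True)) if q0 is None else pose(q0)
    for q in Q:
        p,R=pose(q); print(q,np.r_[(p-p0)/500,(R*R0.inv()).as_rotvec(degrees=True)/60].round(3).tolist(),p.round())
E
python3 - <<'E'
from h import *
b=[-13.7,-8,130]
Q=[b+[q4,15,-88] for q4 in (-77+88*0,-40,0,40,80,120,160,180)]
B=b+[-50,15,-38]
rows([B]); print()
Q=[B]+[b+[q4,15,q6] for q4,q6 in ((-30,-48),(-10,-58),(10,-68),(30,-78),(50,-88),(70,-88),(90,-88),(110,-88),(130,-88),(150,-88),(170,-88),(180,-88))]
for i in range(0,12,4): rows(Q[i+1:i+5],Q[i]); print()
E
```

```text
[-13.7, -8, 130, -50, 15, -38] [-0.013, -0.13, 0.201, -0.116, -0.07, -0.134] [ 476. -173.  264.]

[-13.7, -8, 130, -30, 15, -48] [-0.009, 0.05, -0.033, 0.166, -0.012, -0.063] [ 471. -148.  248.]
[-13.7, -8, 130, -10, 15, -58] [-0.006, 0.107, -0.05, 0.332, -0.037, -0.119] [ 472. -119.  239.]
[-13.7, -8, 130, 10, 15, -68] [0.008, 0.166, -0.05, 0.498, -0.076, -0.17] [480. -90. 239.]
[-13.7, -8, 130, 30, 15, -78] [0.032, 0.218, -0.033, 0.66, -0.13, -0.219] [492. -63. 248.]

[-13.7, -8, 130, 50, 15, -88] [0.031, 0.04, 0.033, 0.152, -0.066, -0.063] [507. -43. 264.]
[-13.7, -8, 130, 70, 15, -88] [0.065, 0.063, 0.077, 0.423, -0.138, -0.244] [524. -32. 287.]
[-13.7, -8, 130, 90, 15, -88] [0.098, 0.065, 0.128, 0.693, -0.209, -0.426] [541. -31. 312.]
[-13.7, -8, 130, 110, 15, -88] [0.126, 0.048, 0.178, 0.964, -0.279, -0.608] [555. -39. 337.]

[-13.7, -8, 130, 130, 15, -88] [0.02, -0.036, 0.044, 0.275, -0.067, -0.177] [565. -57. 359.]
[-13.7, -8, 130, 150, 15, -88] [0.029, -0.086, 0.077, 0.549, -0.134, -0.353] [569. -82. 376.]
[-13.7, -8, 130, 170, 15, -88] [0.026, -0.143, 0.095, 0.824, -0.201, -0.53] [ 568. -111.  384.]
[-13.7, -8, 130, 180, 15, -88] [0.02, -0.173, 0.097, 0.961, -0.234, -0.618] [ 565. -126.  385.]
```

```bash
python3 - <<'E'
from h import *
b=[-13.7,-22,142]
B=b+[-50,15,-38]
rows([B]); print()
Q=[B]+[b+[q4,15,q6] for q4,q6 in ((-30,-48),(-10,-58),(10,-68),(30,-78),(50,-88),(70,-88),(90,-88),(110,-88),(130,-88),(150,-88),(170,-88),(180,-88))]
for i in range(0,12,4): rows(Q[i+1:i+5],Q[i]); print()
E
```

```text
[-13.7, -22, 142, -50, 15, -38] [-0.253, -0.072, 0.167, -0.122, -0.103, -0.136] [ 355. -143.  248.]

[-13.7, -22, 142, -30, 15, -48] [-0.008, 0.049, -0.034, 0.168, -0.012, -0.058] [ 352. -119.  231.]
[-13.7, -22, 142, -10, 15, -58] [-0.004, 0.107, -0.051, 0.336, -0.038, -0.107] [353. -90. 222.]
[-13.7, -22, 142, 10, 15, -68] [0.01, 0.166, -0.051, 0.503, -0.077, -0.152] [360. -61. 222.]
[-13.7, -22, 142, 30, 15, -78] [0.033, 0.218, -0.034, 0.667, -0.132, -0.195] [372. -34. 231.]

[-13.7, -22, 142, 50, 15, -88] [0.03, 0.04, 0.034, 0.154, -0.066, -0.058] [387. -14. 248.]
[-13.7, -22, 142, 70, 15, -88] [0.062, 0.063, 0.079, 0.431, -0.139, -0.229] [403.  -3. 270.]
[-13.7, -22, 142, 90, 15, -88] [0.094, 0.067, 0.13, 0.707, -0.212, -0.4] [419.  -1. 296.]
[-13.7, -22, 142, 110, 15, -88] [0.12, 0.049, 0.182, 0.984, -0.284, -0.572] [432. -10. 322.]

[-13.7, -22, 142, 130, 15, -88] [0.018, -0.035, 0.045, 0.28, -0.068, -0.167] [441. -27. 344.]
[-13.7, -22, 142, 150, 15, -88] [0.026, -0.085, 0.079, 0.561, -0.137, -0.333] [445. -52. 361.]
[-13.7, -22, 142, 170, 15, -88] [0.023, -0.142, 0.097, 0.841, -0.205, -0.5] [443. -81. 370.]
[-13.7, -22, 142, 180, 15, -88] [0.017, -0.172, 0.099, 0.982, -0.239, -0.583] [441. -96. 371.]
```

Call:
{"method": "send_rows", "body": {
  "motion": [
    [-0.08, -0.02, 0.06, -0.04, -0.03, -0.04, -0.34],
    [-0.16, -0.05, 0.11, -0.08, -0.07, -0.09, -0.34],
    [-0.253, -0.072, 0.167, -0.12, -0.1, -0.136, -0.34],
    [-0.253, -0.072, 0.167, -0.12, -0.1, -0.136, -0.34],
    [-0.253, -0.072, 0.167, -0.12, -0.1, -0.136, -0.34],
    [-0.253, -0.072, 0.167, -0.12, -0.1, -0.136, -0.34]
  ]
}}

```text
time_s: 3.32
ee_pos: [355.8, -144.3, 246.4]
ee_rot: [-172.3, 50.4, 161.4]
force: [0.1, -0.4, 0.0]
gripper_width: 29.9
gripper_force: 0.0
```

```bash
python3 -c "
from h import *
print(env.state()['qpos'].round(1))"
```

```text
[-14.1 -21.8 141.9 -48.6  14.9 -39.5]
```

Call:
{"method": "send_rows", "body": {
  "motion": [
    [-0.008, 0.049, -0.034, 0.168, -0.012, -0.058, -0.34],
    [-0.004, 0.107, -0.051, 0.336, -0.038, -0.107, -0.34],
    [-0.004, 0.107, -0.051, 0.336, -0.038, -0.107, -0.34],
    [0.01, 0.166, -0.051, 0.503, -0.077, -0.152, -0.34],
    [0.033, 0.218, -0.034, 0.667, -0.132, -0.195, -0.34],
    [0.033, 0.218, -0.034, 0.667, -0.132, -0.195, -0.34]
  ]
}}

```text
time_s: 4.08
ee_pos: [372.6, -34.7, 229.1]
ee_rot: [141.2, 28.9, 117.9]
force: [-0.5, 0.3, -0.5]
gripper_width: 30.1
gripper_force: 0.0
```

Call:
{"method": "send_rows", "body": {
  "motion": [
    [0.03, 0.04, 0.034, 0.154, -0.066, -0.058, -0.34],
    [0.046, 0.052, 0.056, 0.29, -0.1, -0.14, -0.34],
    [0.062, 0.063, 0.079, 0.431, -0.139, -0.229, -0.34],
    [0.078, 0.065, 0.105, 0.57, -0.175, -0.31, -0.34],
    [0.094, 0.067, 0.13, 0.707, -0.212, -0.4, -0.34],
    [0.107, 0.058, 0.156, 0.845, -0.25, -0.49, -0.34],
    [0.12, 0.049, 0.182, 0.984, -0.284, -0.572, -0.34],
    [0.12, 0.049, 0.182, 0.984, -0.284, -0.572, -0.34]
  ]
}}

```text
time_s: 5.08
ee_pos: [432.2, -11.3, 319.5]
ee_rot: [117.1, -26.6, 79.2]
force: [0.5, -0.3, -0.8]
gripper_width: 29.9
gripper_force: 0.0
```

```bash
python3 -c "
from h import *
print(env.state()['qpos'].round(1))"
```

```text
[-15.3 -21.7 142.3 108.8  16.8 -87.5]
```

Call:
{"method": "send_rows", "body": {
  "motion": [
    [0.009, -0.017, 0.022, 0.14, -0.034, -0.083, -0.34],
    [0.018, -0.035, 0.045, 0.28, -0.068, -0.167, -0.34],
    [0.022, -0.06, 0.062, 0.42, -0.1, -0.25, -0.34],
    [0.026, -0.085, 0.079, 0.561, -0.137, -0.333, -0.34],
    [0.025, -0.113, 0.088, 0.7, -0.17, -0.416, -0.34],
    [0.023, -0.142, 0.097, 0.841, -0.205, -0.5, -0.34],
    [0.017, -0.172, 0.099, 0.982, -0.239, -0.583, -0.34],
    [0.017, -0.172, 0.099, 0.982, -0.239, -0.583, -0.34]
  ]
}}

```text
time_s: 6.08
ee_pos: [440.4, -96.7, 369.1]
ee_rot: [-172.4, -75.1, -21.5]
force: [-1.2, 0.3, -0.5]
gripper_width: 30.0
gripper_force: 0.0
```

```bash
cat >> h.py <<'E'
_t=tgt
def tgt(hd,tilt): return _t(hd,tilt)*Ro.from_euler('z',180,degrees=True)
E
python3 - <<'E'
from h import *
q=env.state()['qpos']; print(q.round(1))
g=np.array([535.8,-125,74]); z=tgt(-15.7,45).as_matrix()[:,2]
for d in (140,80,40,0): print(d,(g-d*z).round(),ik(g-d*z,-15.7,45,q))
mv(g-80*z,-15.7,45)
E
```

```text
[-14.6 -21.7 142.5 176.6  16.  -84.9]
140 [440. -98. 173.] (array([ -12.1,   -5.3,  141.8,  238.6,    3. , -146. ]), np.float64(0.006))
80 [ 481. -110.  131.] (array([-12.7,   4.7, 142. , 190.2,  11.9, -97.9]), np.float64(0.0))
40 [ 509. -117.  102.] (array([-13. ,  11.1, 141.4, 186.2,  17.6, -94.1]), np.float64(0.0))
0 [ 536. -125.   74.] (array([-13.3,  17.2, 140.1, 184.5,  22.4, -92.4]), np.float64(0.0))
shift [ 0.0819 -0.026  -0.4771] turn [ 0.0984  0.4943 -0.0175] y [-0.27 -0.96 -0.  ] z [ 0.68 -0.19 -0.71]
```

Call:
{"method": "send_rows", "body": {
  "motion": [
    [0.01, -0.003, -0.06, 0.01, 0.06, 0, -0.34],
    [0.02, -0.006, -0.12, 0.025, 0.12, 0, -0.34],
    [0.03, -0.01, -0.18, 0.04, 0.19, -0.005, -0.34],
    [0.04, -0.013, -0.24, 0.05, 0.25, -0.01, -0.34],
    [0.05, -0.016, -0.3, 0.06, 0.31, -0.012, -0.34],
    [0.06, -0.02, -0.36, 0.075, 0.37, -0.014, -0.34],
    [0.07, -0.023, -0.42, 0.087, 0.43, -0.016, -0.34],
    [0.082, -0.026, -0.477, 0.098, 0.494, -0.018, -0.34],
    [0.082, -0.026, -0.477, 0.098, 0.494, -0.018, -0.34],
    [0.082, -0.026, -0.477, 0.098, 0.494, -0.018, -0.34]
  ]
}}

```text
time_s: 7.32
ee_pos: [480.8, -109.8, 131.9]
ee_rot: [-180.0, -45.2, -15.8]
force: [0.8, 0.3, -0.4]
gripper_width: 29.9
gripper_force: 0.0
```

```bash
python3 - <<'E'
from h import *
s=env.state(); print(s['qpos'].round(1))
f=eyes.grab_frame('wrist'); save('w3.png',f); np.savez('w3.npz',pos=s['ee_pos'],rot=s['ee_rot'],**f)
g=np.array([535.8,-125,74]);mv(g,-15.7,45)
E
```

```text
[-12.7   4.5 142.  190.6  11.9 -98.2]
shift [ 0.1102 -0.0303 -0.1164] turn [0.0004 0.004  0.0023] y [-0.27 -0.96 -0.  ] z [ 0.68 -0.19 -0.71]
```

View pics/w3.png

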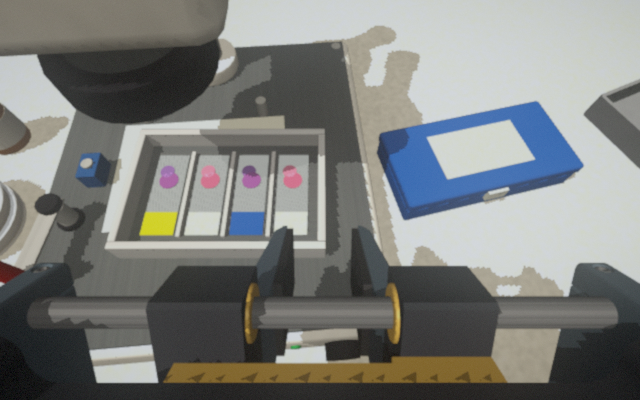

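The fingers straddle the right rim, with finger tips at (290,232) and (358,232) and the rim at x≈321. I'll do a quick refinement from this near view.

```bash
python3 - <<'E'
from h import *
F=wcam(dict(np.load('w3.npz')))
tw=[onplane(F,u,v,72)[:2] for u,v in((325,249),(107,248),(141,130),(325,129))]
b,Rb,tb,rb=fit([(-55,-80),(-55,80),(55,80),(55,-80)],tw); print('tray',np.degrees(b),tb,rb.round(1).tolist())
g=Rb@[-26,-77]+tb; print(g); mv([*g,74],np.degrees(b),45)
E
```

```text
tray -15.574151709922322 [580.06268559 -58.96392135] [[0.3, 1.1], [0.7, -1.7], [-0.9, 0.1], [-0.0, 0.5]]
[ 534.34394097 -126.15615595]
shift [ 0.1073 -0.0326 -0.1164] turn [0.0004 0.004  0.0044] y [-0.27 -0.96 -0.  ] z [ 0.68 -0.19 -0.71]
```

Call:
{"method": "send_rows", "body": {
  "motion": [
    [0.04, -0.011, -0.04, 0, 0.004, 0.003, -0.34],
    [0.08, -0.022, -0.08, 0, 0.004, 0.003, -0.34],
    [0.1, -0.029, -0.102, 0, 0.004, 0.003, -0.34],
    [0.112, -0.032, -0.115, 0, 0.004, 0.003, -0.34],
    [0.112, -0.032, -0.115, 0, 0.004, 0.003, -0.34],
    [0.112, -0.032, -0.115, 0, 0.004, 0.003, -0.34]
  ]
}}

```text
time_s: 8.12
ee_pos: [536.7, -125.9, 75.0]
ee_rot: [-180.0, -45.0, -15.7]
force: [-0.3, 0.3, 0.3]
gripper_width: 30.1
gripper_force: 0.0
```

No contact. Closing gently.

Call:
{"method": "send_rows", "body": {
  "motion": [
    [0, 0, 0, 0, 0, 0, -0.6],
    [0, 0, 0, 0, 0, 0, -1],
    [0, 0, 0, 0, 0, 0, -1],
    [0, 0, 0, 0, 0, 0, -1],
    [0, 0, 0, 0, 0, 0, -1],
    [0, 0, 0, 0, 0, 0, -1]
  ],
  "squeeze": 12
}}

```text
time_s: 8.88
ee_pos: [537.0, -126.0, 74.6]
ee_rot: [-180.0, -45.0, -15.8]
force: [-3.1, 2.3, 5.1]
gripper_width: 5.4
gripper_force: 12.0
```

```bash
python3 - <<'E'
from h import *
s=env.state(); print(s['force'],s['gripper_width'],s['gripper_force'],s['ee_pos'])
f=eyes.grab_frame('wrist'); save('w4.png',f); np.savez('w4.npz',pos=s['ee_pos'],rot=s['ee_rot'],**f)
E
```

```text
[-3.07426045  2.30301347  5.12182726] 5.397807326002489 12.012020498514175 [ 537.01733815 -125.98800499   74.56643087]
```

View pics/w4.png

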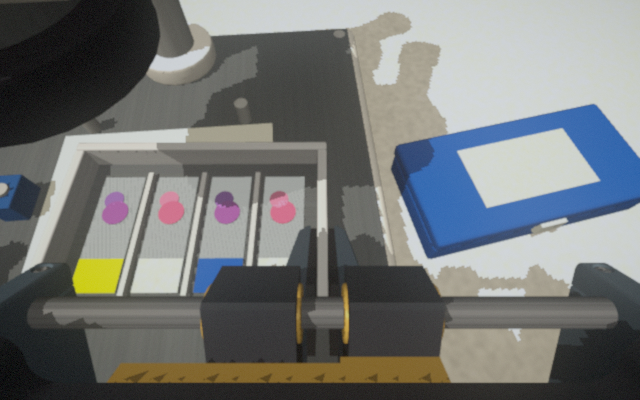

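Call:
{"method": "send_rows", "body": {
  "motion": [
    [0.01, 0.004, 0.001, 0, 0, 0.013, -1],
    [0.02, 0.008, 0.001, 0, 0, 0.026, -1],
    [0.03, 0.012, 0.001, 0, 0, 0.04, -1],
    [0.04, 0.016, 0.001, 0, 0, 0.053, -1],
    [0.05, 0.02, 0.001, 0, 0, 0.066, -1],
    [0.06, 0.024, 0.001, 0, 0, 0.08, -1],
    [0.065, 0.026, 0.001, 0, 0, 0.082, -1],
    [0.065, 0.026, 0.001, 0, 0, 0.082, -1]
  ]
}}

```text
time_s: 9.93
ee_pos: [569.7, -112.7, 74.6]
ee_rot: [-180.0, -44.9, -10.8]
force: [0.0, 0.0, -1.0]
gripper_width: 5.4
gripper_force: 12.1
```

```bash
python3 - <<'E'
from h import *
s=env.state(); print(s['force'],s['torque'],s['ee_pos'],s['qpos'].round(1))
f=eyes.grab_frame('wrist'); save('w5.png',f); np.savez('w5.npz',pos=s['ee_pos'],rot=s['ee_rot'],**f)
E
```

```text
[ 0.01986382  0.04467266 -1.04242102] [0.08702018 0.67332687 0.13464232] [ 569.70159207 -112.74671207   74.58776796] [-13.4  18.7 136.3 174.5  20.  -86.7]
```

View pics/w5.png

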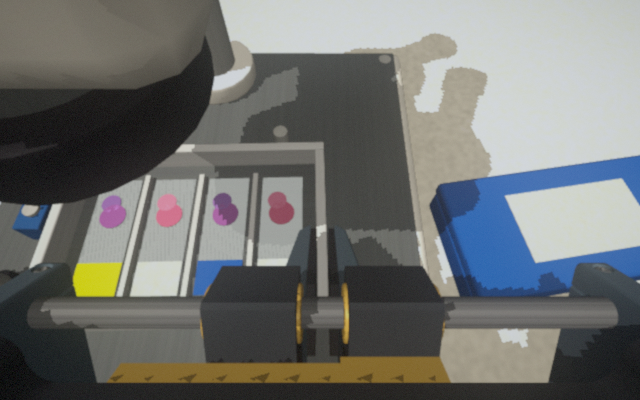

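Tray gripped and moved. Its RR corner is at (323,144), the right dowel top at (280,131), and the stop is at the left at (35,215). Next I'll work out the remaining gap.

```bash
python3 - <<'E'
from h import *
F=wcam(dict(np.load('w5.npz')))
R=Ro.from_euler('z',-10.8,degrees=True).as_matrix()[:2,:2]
loc=lambda p:(R.T@(p[:2]-[615,-37])).round(1)
print('corner',loc(onplane(F,323,143.5,72)),'rearrim',loc(onplane(F,280,144,72)),loc(onplane(F,200,145,72)),'dowel',loc(onplane(F,280,131,68)))
print('tcp',loc(F['pos']))
E
```

```text
corner [ 47.  -84.4] rearrim [ 46.5 -56.7] [45.6 -5.4] dowel [ 60.3 -55.5]
tcp [-30.3 -82.9]
```

Call:
{"method": "send_rows", "body": {
  "motion": [
    [0.007, 0.002, 0, 0, 0, 0, -1],
    [0.013, 0.0036, 0, 0, 0, 0, -1],
    [0.013, 0.0036, 0, 0, 0, 0, -1]
  ]
}}

```text
time_s: 10.35
ee_pos: [576.2, -110.9, 74.6]
ee_rot: [-180.0, -44.9, -10.8]
force: [0.2, 0.8, -2.2]
gripper_width: 5.6
gripper_force: 12.1
```

Call:
{"method": "send_rows", "body": {
  "motion": [
    [0.0002, 0.001, 0, 0, 0, 0, -1],
    [0.0004, 0.002, 0, 0, 0, 0, -1],
    [0.0004, 0.002, 0, 0, 0, 0, -1]
  ]
}}

```text
time_s: 10.72
ee_pos: [576.0, -110.2, 74.6]
ee_rot: [-180.0, -44.9, -10.8]
force: [-0.8, -0.7, -1.7]
gripper_width: 5.7
gripper_force: 12.1
```

Call:
{"method": "send_rows", "body": {
  "motion": [
    [0.0002, 0.001, 0, 0, 0, 0, -1],
    [0.0004, 0.002, 0, 0, 0, 0, -1],
    [0.0004, 0.002, 0, 0, 0, 0, -1]
  ]
}}

```text
time_s: 11.1
ee_pos: [576.2, -109.2, 74.6]
ee_rot: [-180.0, -44.9, -10.8]
force: [-0.9, -0.1, -1.8]
gripper_width: 5.4
gripper_force: 12.0
```

Call:
{"method": "send_rows", "body": {
  "motion": [
    [0.0002, 0.001, -0.0006, 0, 0, 0, -1],
    [0.0004, 0.002, -0.0006, 0, 0, 0, -1],
    [0.0004, 0.002, -0.0006, 0, 0, 0, -1]
  ]
}}

```text
time_s: 11.48
ee_pos: [576.7, -108.3, 74.7]
ee_rot: [-180.0, -45.0, -10.9]
force: [-1.7, -0.9, -1.0]
gripper_width: 5.4
gripper_force: 12.0
```

Call:
{"method": "send_rows", "body": {
  "motion": [
    [0.0002, 0.001, 0, 0, 0, 0, -1],
    [0.0004, 0.002, 0, 0, 0, 0, -1],
    [0.0004, 0.002, 0, 0, 0, 0, -1]
  ]
}}

```text
time_s: 11.85
ee_pos: [576.6, -108.1, 74.6]
ee_rot: [-179.9, -45.0, -11.0]
force: [-3.3, -6.8, -0.0]
gripper_width: 5.9
gripper_force: 12.1
```

Call:
{"method": "send_rows", "body": {
  "motion": [
    [0.0002, 0.001, 0, 0, 0, 0, -1],
    [0.0004, 0.002, 0, 0, 0, 0, -1],
    [0.0004, 0.002, 0, 0, 0, 0, -1]
  ]
}}

```text
time_s: 12.22
ee_pos: [576.5, -108.0, 74.6]
ee_rot: [-179.9, -45.0, -11.2]
force: [-5.4, -11.8, 0.9]
gripper_width: 5.7
gripper_force: 12.1
```

Call:
{"method": "send_rows", "body": {
  "motion": [
    [0.0008, -0.0022, 0, 0, 0, 0, -1],
    [0.0016, -0.0024, 0, 0, 0, 0, -1],
    [0.0016, -0.0024, 0, 0, 0, 0, -1]
  ]
}}

```text
time_s: 12.6
ee_pos: [577.0, -108.3, 74.6]
ee_rot: [-179.9, -44.9, -11.0]
force: [-6.4, -7.1, 2.2]
gripper_width: 5.5
gripper_force: 12.1
```

Call:
{"method": "send_rows", "body": {
  "motion": [
    [0.001, -0.0002, 0, 0, 0, 0, -1],
    [0.002, -0.0004, 0, 0, 0, 0, -1],
    [0.002, -0.0004, 0, 0, 0, 0, -1]
  ]
}}

```text
time_s: 12.98
ee_pos: [577.7, -108.6, 74.5]
ee_rot: [-179.9, -44.9, -11.1]
force: [-7.2, -8.3, 4.8]
gripper_width: 5.7
gripper_force: 12.1
```

Call:
{"method": "send_rows", "body": {
  "motion": [
    [0.001, -0.0002, 0, 0, 0, 0, -1],
    [0.002, -0.0004, 0, 0, 0, 0, -1],
    [0.002, -0.0004, 0, 0, 0, 0, -1]
  ]
}}

```text
time_s: 13.35
ee_pos: [578.2, -108.8, 74.5]
ee_rot: [-179.9, -44.9, -11.1]
force: [-10.7, -8.0, 6.9]
gripper_width: 5.7
gripper_force: 12.1
```

Call:
{"method": "send_rows", "body": {
  "motion": [
    [0.001, -0.0002, 0.0008, 0, 0, 0, -1],
    [0.002, -0.0004, 0.001, 0, 0, 0, -1],
    [0.002, -0.0004, 0.001, 0, 0, 0, -1],
    [0.002, -0.0004, 0.001, 0, 0, 0, -1]
  ]
}}

```text
time_s: 13.85
ee_pos: [578.3, -108.8, 74.5]
ee_rot: [-179.9, -44.8, -11.1]
force: [-13.3, -6.8, 8.4]
gripper_width: 5.6
gripper_force: 12.1
```

```bash
python3 - <<'E'
from h import *
s=env.state(); print(s['force'],s['torque'],s['ee_pos'],s['ee_rot'])
f=eyes.grab_frame('wrist'); np.savez('w6.npz',pos=s['ee_pos'],rot=s['ee_rot'],**f); save('w6.png',f)
F=wcam(dict(np.load('w6.npz')))
R=Ro.from_euler('z',-10.8,degrees=True).as_matrix()[:2,:2]
loc=lambda p:(R.T@(p[:2]-[615,-37])).round(1)
def proj(x,y,z):
    w=np.r_[R@[x,y]+[615,-37],z]; c=F['R']@w+F['t']; return F['fx']*c[0]/c[2]+F['cx'],F['fy']*c[1]/c[2]+F['cy']
print('expect corner',proj(55,-80,72),'dowel',proj(60,-55,68),'tray rear',proj(55,-55,72),'stop',proj(-12,80,68),proj(12,80,68),'rear at y=-30',proj(55,-30,72), 'tray FL',proj(-55,80,72))
g=f['pixels'].mean(2).astype(int)
d=proj(60,-55,68); u=int(round(d[0])); 
for du in(-40,-25,0,20): print(u+du,g[int(d[1])-14:int(d[1])+26,u+du].tolist(),int(d[1])-14)
v=int(proj(30,-80,72)[1]); uu=int(proj(30,-80,72)[0]); print(v,uu,g[v,uu-15:uu+15].tolist())
E
```

```text
[-13.25864918  -6.80945513   8.3580273 ] [-1.21635061  1.35415288 -1.17185056] [ 578.29232519 -108.84680205   74.46865304] [-179.91138735  -44.7929208   -11.08418018]
expect corner (np.float64(324.0840876653784), np.float64(142.81832619007753)) dowel (np.float64(286.15442783505335), np.float64(140.44639036564473)) tray rear (np.float64(285.2408835442246), np.float64(142.8973062505502)) stop (np.float64(41.42849891725393), np.float64(243.78086734830748)) (np.float64(56.234076309900615), np.float64(205.83161935929635)) rear at y=-30 (np.float64(246.39066664904928), np.float64(142.97630057012765)) tray FL (np.float64(3.9803136832702535), np.float64(322.37351064040683))
246 [110, 110, 111, 112, 110, 110, 112, 112, 108, 110, 110, 111, 112, 110, 108, 109, 109, 114, 126, 138, 142, 142, 141, 143, 139, 123, 101, 102, 100, 100, 103, 102, 101, 102, 103, 103, 100, 103, 102, 93] 126
261 [68, 70, 68, 72, 72, 71, 67, 71, 72, 71, 70, 68, 69, 72, 69, 70, 75, 110, 139, 141, 143, 144, 144, 144, 132, 112, 102, 101, 101, 104, 100, 103, 102, 103, 105, 103, 102, 101, 98, 85] 126
286 [71, 71, 71, 69, 72, 72, 71, 74, 95, 116, 120, 121, 121, 121, 124, 125, 125, 136, 143, 143, 144, 144, 146, 137, 120, 103, 100, 101, 103, 103, 103, 102, 103, 103, 103, 102, 102, 102, 89, 72] 126
306 [69, 69, 68, 67, 68, 68, 69, 67, 67, 64, 66, 67, 65, 67, 70, 78, 116, 140, 141, 143, 144, 146, 144, 131, 107, 103, 101, 103, 103, 102, 102, 103, 102, 103, 103, 102, 104, 94, 79, 68] 126
175 324 [68, 68, 65, 69, 70, 104, 133, 141, 141, 142, 141, 140, 141, 137, 115, 79, 70, 68, 71, 68, 69, 68, 67, 67, 67, 68, 68, 67, 71, 68]
```

```bash
cat > edge.py <<'E'
from h import *
import sys
def run(n):
    F=wcam(dict(np.load(n))); R=Ro.from_euler('z',-10.8,degrees=True).as_matrix()[:2,:2]
    loc=lambda p:(R.T@(p[:2]-[615,-37]))
    g=cv2.GaussianBlur(F['pixels'].mean(2).astype(np.float32),(3,3),0)
    A=[]
    for u in [*range(180,268,4),*range(302,320,3)]:   # rear rim, outer edge: dark->bright going down
        c=g[125:162,u]; k=np.argmax(c>140) if (c>140).any() else 20; thr=.5*(c[max(k-6,0)]+142)
        j=k
        while j>0 and c[j-1]>thr:j-=1
        v=125+j-(c[j]-thr)/(c[j]-c[j-1]+1e-6); A.append(loc(onplane(F,u,v,72)))
    A=np.array(A); m=np.abs(A[:,0]-np.median(A[:,0]))<3; s=np.polyfit(A[m,1],A[m,0],1); print('rear',m.sum(),'yaw err deg',np.degrees(np.arctan(-s[0])).round(2),'x at y=-55,55',np.polyval(s,[-55,55]).round(2))
    B=[]
    for v in range(150,215,4):
        c=g[v,310:345]; k=np.where(c>125)[0]
        if len(k)==0: continue
        j=k[-1]
        if j>=34: continue
        thr=.5*(c[j]+c[min(j+4,34)]); 
        while j<34 and c[j]>thr:j+=1
        u=310+j-1+(c[j-1]-thr)/(c[j-1]-c[j]+1e-6); B.append(loc(onplane(F,u,v,72)))
    B=np.array(B); m=np.abs(B[:,1]-np.median(B[:,1]))<3; s=np.polyfit(B[m,0],B[m,1],1); print('right',m.sum(),'yaw err',np.degrees(np.arctan(s[0])).round(2),'y at x=0',np.polyval(s,0).round(2))
for n in sys.argv[1:]: run(n)
E
python3 edge.py w5.npz w6.npz
```

```text
rear 28 yaw err deg 1.34 x at y=-55,55 [47.84 45.27]
right 17 yaw err 1.58 y at x=0 -85.87
rear 20 yaw err deg 2.07 x at y=-55,55 [55.41 51.43]
right 17 yaw err 1.91 y at x=0 -80.57
```

The right dowel and the stop are touching, but the tray is turned about 1.5-2° anticlockwise, which leaves a gap at the left dowel. I'll ease x, rotate clockwise and press more along y.

Call:
{"method": "send_rows", "body": {
  "motion": [
    [-0.004, 0.0007, 0.0008, 0, 0, -0.01, -1],
    [-0.004, 0.001, 0.001, 0, 0, -0.02, -1],
    [-0.004, 0.002, 0.001, 0, 0, -0.03, -1],
    [-0.004, 0.003, 0.001, 0, 0, -0.04, -1],
    [-0.004, 0.003, 0.001, 0, 0, -0.04, -1],
    [-0.004, 0.003, 0.001, 0, 0, -0.04, -1]
  ]
}}

```text
time_s: 14.65
ee_pos: [576.9, -108.5, 74.6]
ee_rot: [-179.9, -44.8, -13.7]
force: [-6.9, -14.2, 0.3]
gripper_width: 5.9
gripper_force: 11.9
```

```bash
cat > snap.py <<'E'
from h import *
import sys
n=sys.argv[1]
s=env.state(); print(s['force'],s['torque'],s['ee_pos'],s['ee_rot'])
f=eyes.grab_frame('wrist'); np.savez(n,pos=s['ee_pos'],rot=s['ee_rot'],**f)
E
python3 snap.py w7.npz; python3 edge.py w7.npz
```

```text
[ -6.89321066 -14.22420115   0.26321363] [-1.97447603  1.61407597 -1.85908311] [ 576.89710182 -108.46866954   74.58061291] [-179.87123313  -44.81179718  -13.66460144]
rear 20 yaw err deg 1.44 x at y=-55,55 [54.07 51.3 ]
right 17 yaw err 1.33 y at x=0 -80.34
```

```bash
cat > stage.py <<'E'
from h import *
import sys
for n in sys.argv[1:]:
    F=wcam(dict(np.load(n))); R=Ro.from_euler('z',-10.8,degrees=True).as_matrix()[:2,:2]
    loc=lambda p:(R.T@(p[:2]-[615,-37]))
    g=cv2.GaussianBlur(F['pixels'].mean(2).astype(np.float32),(3,3),0); B=[]
    for v in range(75,180,3):
        c=g[v,345:470]; d=np.diff(c); k=np.where(d>12)[0]
        if len(k)==0: continue
        k=k[0]; w=slice(max(k-3,0),k+4); u=345+.5+np.average(np.arange(len(d))[w],weights=np.maximum(d[w],0)+1e-6); B.append(loc(onplane(F,u,v,50)))
    B=np.array(B); m=np.abs(B[:,1]-np.median(B[:,1]))<4
    for _ in range(3):
        s=np.polyfit(B[m,0],B[m,1],1); m=np.abs(B[:,1]-np.polyval(s,B[:,0]))<1
    print(n,m.sum(),'stage yaw err',np.degrees(np.arctan(s[0])).round(2),'y',np.polyval(s,0).round(1),B[m,0].min().round(),B[m,0].max().round())
E
python3 stage.py w5.npz w6.npz w7.npz
```

```text
w5.npz 35 stage yaw err -0.2 y -142.8 35.0 132.0
w6.npz 35 stage yaw err -0.19 y -142.9 43.0 139.0
w7.npz 35 stage yaw err -0.17 y -142.8 38.0 135.0
```

Call:
{"method": "send_rows", "body": {
  "motion": [
    [-0.004, -0.003, 0, 0, 0, 0, -1],
    [-0.007, -0.006, 0, 0, 0, 0, -1],
    [-0.007, -0.006, 0, 0, 0, 0, -1],
    [-0.007, -0.006, 0, 0, 0, 0, -1]
  ],
  "squeeze": 25
}}

```text
time_s: 15.2
ee_pos: [575.3, -109.3, 75.4]
ee_rot: [-180.0, -44.9, -13.2]
force: [-0.6, -0.4, -1.4]
gripper_width: 5.4
gripper_force: 24.8
```

```bash
python3 snap.py w8.npz; python3 edge.py w8.npz
```

```text
[-0.61450808 -0.44445065 -1.43302375] [0.08483942 0.95153891 0.0128467 ] [ 575.27591978 -109.27372276   75.38502299] [-179.96537854  -44.9425783   -13.2216988 ]
rear 21 yaw err deg 0.71 x at y=-55,55 [53.59 52.22]
right 17 yaw err 0.55 y at x=0 -81.74
```

Call:
{"method": "send_rows", "body": {
  "motion": [
    [-0.002, -0.001, -0.0006, 0, 0, -0.01, -1],
    [-0.002, -0.001, -0.0006, 0, 0, -0.017, -1],
    [-0.002, -0.001, -0.0006, 0, 0, -0.017, -1]
  ]
}}

```text
time_s: 15.62
ee_pos: [574.2, -109.8, 75.1]
ee_rot: [-180.0, -44.9, -14.3]
force: [0.2, -0.3, -2.7]
gripper_width: 5.1
gripper_force: 24.8
```

```bash
python3 snap.py w9.npz; python3 edge.py w9.npz; python3 stage.py w9.npz
```

```text
[ 0.16404134 -0.26662247 -2.72304858] [0.12716287 0.91718271 0.1126528 ] [ 574.18949429 -109.8251829    75.09375224] [-179.95964097  -44.94210551  -14.26522707]
rear 20 yaw err deg -0.15 x at y=-55,55 [52.66 52.95]
right 17 yaw err 0.04 y at x=0 -82.59
w9.npz 35 stage yaw err -0.18 y -142.9 36.0 133.0
```

Call:
{"method": "send_rows", "body": {
  "motion": [
    [0.002, 0.001, -0.001, 0, 0, 0, -1],
    [0.0045, 0.0022, -0.001, 0, 0, 0, -1],
    [0.0045, 0.0022, -0.001, 0, 0, 0, -1]
  ]
}}

```text
time_s: 16.05
ee_pos: [576.7, -108.9, 74.7]
ee_rot: [-180.0, -45.0, -14.3]
force: [-1.8, 0.5, -1.9]
gripper_width: 5.4
gripper_force: 24.8
```

Call:
{"method": "send_rows", "body": {
  "motion": [
    [0.001, -0.0002, 0, 0, 0, 0, -1],
    [0.002, -0.0004, 0, 0, 0, 0, -1],
    [0.002, -0.0004, 0, 0, 0, 0, -1]
  ]
}}

```text
time_s: 16.42
ee_pos: [577.4, -109.1, 74.6]
ee_rot: [-180.0, -44.9, -14.3]
force: [-2.3, 0.5, -1.2]
gripper_width: 5.1
gripper_force: 24.8
```

```bash
python3 snap.py w10.npz; python3 edge.py w10.npz
```

```text
[-2.25507984  0.49121102 -1.20912365] [0.12155021 0.95899965 0.04153037] [ 577.38057405 -109.13145749   74.61776572] [-179.96842551  -44.94464895  -14.263696  ]
rear 21 yaw err deg 0.17 x at y=-55,55 [55.39 55.06]
right 17 yaw err 0.02 y at x=0 -81.35
```

Call:
{"method": "send_rows", "body": {
  "motion": [
    [0.001, -0.0002, 0, 0, 0, 0, -1],
    [0.002, -0.0004, 0, 0, 0, 0, -1],
    [0.002, -0.0004, 0, 0, 0, 0, -1]
  ]
}}

```text
time_s: 16.85
ee_pos: [577.5, -109.2, 74.6]
ee_rot: [-180.0, -44.9, -14.3]
force: [-6.9, 0.9, 3.9]
gripper_width: 5.2
gripper_force: 25.0
```

Call:
{"method": "send_rows", "body": {
  "motion": [
    [0.0002, 0.001, 0, 0, 0, 0, -1],
    [0.0004, 0.002, 0, 0, 0, 0, -1],
    [0.0004, 0.002, 0, 0, 0, 0, -1]
  ]
}}

```text
time_s: 17.23
ee_pos: [577.5, -108.9, 74.6]
ee_rot: [-179.9, -44.9, -14.4]
force: [-8.2, -3.7, 4.4]
gripper_width: 5.4
gripper_force: 25.0
```

Call:
{"method": "send_rows", "body": {
  "motion": [
    [0.0002, 0.001, 0, 0, 0, 0, -1],
    [0.0004, 0.002, 0, 0, 0, 0, -1],
    [0.0004, 0.002, 0, 0, 0, 0, -1]
  ]
}}

```text
time_s: 17.6
ee_pos: [577.6, -108.4, 74.6]
ee_rot: [-179.9, -44.9, -14.5]
force: [-9.4, -6.3, 4.4]
gripper_width: 5.3
gripper_force: 25.0
```

```bash
python3 snap.py w11.npz; python3 edge.py w11.npz
```

```text
[-9.39887914 -6.3172682   4.38957343] [-0.94239362  1.36101006 -0.8925955 ] [ 577.59719969 -108.38914526   74.57859009] [-179.91191164  -44.91659508  -14.50480827]
rear 20 yaw err deg 0.11 x at y=-55,55 [55.47 55.26]
right 17 yaw err -0.12 y at x=0 -80.69
```

Call:
{"method": "send_rows", "body": {
  "motion": [
    [0.0002, 0.001, 0, 0, 0, 0, -1],
    [0.0004, 0.002, 0, 0, 0, 0, -1],
    [0.0006, 0.003, 0, 0, 0, 0, -1],
    [0.0006, 0.003, 0, 0, 0, 0, -1],
    [0.0006, 0.003, 0, 0, 0, 0, -1]
  ]
}}

```text
time_s: 18.27
ee_pos: [577.7, -107.8, 74.5]
ee_rot: [-179.9, -44.9, -14.7]
force: [-10.4, -10.9, 4.3]
gripper_width: 5.6
gripper_force: 25.0
```

```bash
python3 snap.py w12.npz; python3 edge.py w12.npz
```

```text
[-10.39058684 -10.87087045   4.27231818] [-1.64791356  1.53757985 -1.61166443] [ 577.66101586 -107.82869392   74.54284529] [-179.88089003  -44.92642621  -14.66882234]
rear 19 yaw err deg 0.22 x at y=-55,55 [55.41 54.99]
right 17 yaw err -0.17 y at x=0 -80.16
```

Call:
{"method": "send_rows", "body": {
  "motion": [
    [0.0002, 0.001, 0, 0, 0, 0, -1],
    [0.0004, 0.002, 0, 0, 0, 0, -1],
    [0.0006, 0.003, 0, 0, 0, 0, -1],
    [0.0006, 0.003, 0, 0, 0, 0, -1],
    [0.0006, 0.003, 0, 0, 0, 0, -1]
  ]
}}

```text
time_s: 18.95
ee_pos: [577.7, -107.7, 74.6]
ee_rot: [-179.8, -45.0, -14.9]
force: [-11.7, -19.5, 3.5]
gripper_width: 5.6
gripper_force: 25.0
```

```bash
python3 snap.py w13.npz; python3 edge.py w13.npz
```

```text
[-11.66938073 -19.50170926   3.51552803] [-2.77752975  1.78631243 -2.64524763] [ 577.68588946 -107.7410358    74.58145436] [-179.82944173  -44.95500265  -14.9230401 ]
rear 18 yaw err deg -0.05 x at y=-55,55 [55.47 55.57]
right 17 yaw err -0.17 y at x=0 -80.13
```

Call:
{"method": "send_rows", "body": {
  "motion": [
    [-0.001, -0.002, 0, 0, 0, 0, -1],
    [-0.002, -0.004, 0, 0, 0, 0, -1],
    [-0.002, -0.004, 0, 0, 0, 0, -1]
  ]
}}

```text
time_s: 19.38
ee_pos: [577.6, -107.8, 74.6]
ee_rot: [-179.9, -44.9, -14.5]
force: [-6.5, -8.6, 1.6]
gripper_width: 5.4
gripper_force: 24.9
```

Call:
{"method": "send_rows", "body": {
  "motion": [
    [0, 0, 0, 0, 0, 0, -0.8],
    [0, 0, 0, 0, 0, 0, -0.7],
    [0, 0, 0, 0, 0, 0, -0.6],
    [0, 0, 0, 0, 0, 0, -0.6],
    [0, 0, 0, 0, 0, 0, -0.6]
  ]
}}

```text
time_s: 20.0
ee_pos: [578.7, -106.2, 74.7]
ee_rot: [-180.0, -45.0, -14.2]
force: [-0.5, 0.5, 0.8]
gripper_width: 18.2
gripper_force: 0.0
```

```bash
python3 snap.py w14.npz; python3 edge.py w14.npz; python3 - <<'E'
from h import *
s=env.state(); z=tgt(-14.8,45).as_matrix()[:,2]; print(z,(-z*80/500).round(3),s['qpos'].round(1))
E
```

```text
[-0.45961886  0.50368159  0.75539996] [0.04699416 0.55912854 0.03163852] [ 578.65383677 -106.19671283   74.74259827] [-179.96673574  -44.96912103  -14.24767095]
rear 18 yaw err deg 0.13 x at y=-55,55 [55.38 55.13]
right 17 yaw err -0.18 y at x=0 -80.16
[ 0.68364737 -0.18062743 -0.70710678] [-0.109  0.029  0.113] [ -9.7  19.2 135.2 189.5  19.6 -95.8]
```

Call:
{"method": "send_rows", "body": {
  "motion": [
    [-0.02, 0.006, 0.022, 0, 0, 0, -0.6],
    [-0.06, 0.016, 0.062, 0, 0, 0, -0.6],
    [-0.109, 0.029, 0.113, 0, 0, 0, -0.6],
    [-0.109, 0.029, 0.113, 0, 0, 0, -0.6],
    [-0.109, 0.029, 0.113, 0, 0, 0, -0.6]
  ]
}}

```text
time_s: 20.68
ee_pos: [524.3, -91.8, 131.6]
ee_rot: [-180.0, -45.0, -14.3]
force: [0.2, -0.1, 0.8]
gripper_width: 18.1
gripper_force: 0.0
```

```bash
cat >> h.py <<'E'
RS=Ro.from_euler('z',-10.9,degrees=True).as_matrix()
def sc(x,y,h): return RS@[x,y,0]+[615,-37,50+h]
E
python3 - <<'E'
from h import *
s=env.state(); q=s['qpos']; print(s['ee_pos'],q.round(1))
for hd,P in ((-11,sc(-90.5,109,40)),(0,sc(-90.5,109,40)),(-11,sc(-36,46,40)),(0,sc(-36,46,40)),(-11,sc(-72,65,40))):
  z=tgt(hd,45).as_matrix()[:,2]
  for d in(70,0):print(hd,(P-d*z).round(),*ik(P-d*z,hd,45,q))
hd=0;z=tgt(hd,45).as_matrix()[:,2];mv(sc(-90.5,109,40)-70*z,hd,45)
E
```

```text
[524.26261017 -91.83318384 131.57840579] [  -8.7    7.8  137.7  200.6   11.  -106.3]
-11 [498.  97. 139.] [  25.3    7.6  138.1  256.8   25.1 -138.7] 1.397
-11 [547.  87.  90.] [  20.9   16.5  135.7  241.7   25.1 -125.5] 0.0
0 [497.  87. 139.] [  16.1    4.9  139.4  234.8   13.9 -132.5] 0.0
0 [547.  87.  90.] [  13.7   15.3  138.   209.4   19.9 -108.1] 0.0
-11 [540.  24. 139.] [  10.7    8.3  135.   248.4   16.3 -141.9] 0.0
-11 [588.  15.  90.] [   7.8   17.7  133.3  223.2   19.5 -118. ] 0.0
0 [539.  15. 139.] [  0.7   7.2 136.4 183.2   8.6 -92.7] 0.0
0 [588.  15.  90.] [  0.6  17.1 134.4 181.4  16.6 -91. ] 0.0
-11 [508.  50. 139.] [  16.8    6.3  137.6  254.9   20.  -143.6] 0.0
-11 [557.  40.  90.] [  12.9   16.1  136.4  229.1   22.3 -119.5] 0.0
shift [-0.054   0.358   0.0158] turn [-0.0004  0.0004  0.2372] y [-0. -1. -0.] z [ 0.71  0.   -0.71]
```

```bash
python3 - <<'E'
from h import *
q=env.state()['qpos']
k=sc(-96.5,109,40); hd=8; u=np.array([np.cos(np.radians(hd)),np.sin(np.radians(hd)),0]); P=k+6*u
z=tgt(hd,45).as_matrix()[:,2]; print(P,ik(P-70*z,hd,45,q),ik(P,hd,45,q)); mv(P-70*z,hd,45); print((70*z/500).round(4))
E
```

```text
[546.79399592  89.11624854  90.        ] (array([  8.2,   4.3, 140.1, 180.7,   9.4, -90.6]), np.float64(0.0)) (array([  8.1,  15. , 138.6, 180.3,  18.6, -90.2]), np.float64(0.0))
shift [-0.053   0.3481  0.0158] turn [-0.0004  0.0004  0.3706] y [ 0.14 -0.99 -0.  ] z [ 0.7   0.1  -0.71]
[ 0.098   0.0138 -0.099 ]
```

Call:
{"method": "send_rows", "body": {
  "motion": [
    [-0.03, 0.06, 0.016, 0, 0, 0.06, -0.12],
    [-0.053, 0.12, 0.016, 0, 0, 0.13, -0.12],
    [-0.053, 0.18, 0.016, 0, 0, 0.19, -0.12],
    [-0.053, 0.24, 0.016, 0, 0, 0.25, -0.12],
    [-0.053, 0.3, 0.016, 0, 0, 0.32, -0.12],
    [-0.053, 0.348, 0.016, 0, 0, 0.37, -0.12],
    [-0.053, 0.348, 0.016, 0, 0, 0.37, -0.12],
    [-0.053, 0.348, 0.016, 0, 0, 0.37, -0.12]
  ]
}}

```text
time_s: 21.68
ee_pos: [497.6, 81.8, 138.5]
ee_rot: [-180.0, -44.9, 7.9]
force: [1.2, 0.2, 0.6]
gripper_width: 40.2
gripper_force: 0.0
```

```bash
python3 snap.py w15.npz; python3 - <<'E'
from h import *
F=wcam(dict(np.load('w15.npz'))); p=F['pixels'].astype(int)
m=((p[:,:,0]>90)&(p[:,:,1]<60)&(p[:,:,2]<60)).astype(np.uint8)
n,l,st,c=cv2.connectedComponentsWithStats(m)
for i in range(1,n):
    if st[i,4]>30: print(st[i],c[i].round(1),[(RS.T@(onplane(F,*c[i],z)-[615,-37,0]))[:2].round(1) for z in(88,100)])
k=F['R']@sc(-96.5,109,38)+F['t']; print('expected px',F['fx']*k[0]/k[2]+F['cx'],F['fy']*k[1]/k[2]+F['cy'])
E
```

```text
[1.19569733 0.16538542 0.59260757] [-0.0666462   0.59493385  0.03671808] [497.5887423   81.82552751 138.49081609] [-179.95630308  -44.88256115    7.87781633]
[314 207  15  26 253] [321.5 220.2] [array([-95.5, 108.1]), array([-100.6,  106.3])]
expected px 319.82412525317466 221.09092725425063
```

Knob confirmed at about (321,220), between the fingers. Descending onto it and closing lightly.

Call:
{"method": "send_rows", "body": {
  "motion": [
    [0.03, 0.004, -0.03, 0, 0, 0, -0.12],
    [0.06, 0.008, -0.06, 0, 0, 0, -0.12],
    [0.085, 0.012, -0.084, 0, 0, 0, -0.12],
    [0.099, 0.014, -0.097, 0, 0, 0, -0.12],
    [0.099, 0.014, -0.097, 0, 0, 0, -0.12]
  ]
}}

```text
time_s: 22.35
ee_pos: [547.1, 88.8, 90.1]
ee_rot: [-180.0, -44.9, 7.9]
force: [0.1, 0.4, -0.8]
gripper_width: 40.2
gripper_force: 0.0
```

Call:
{"method": "send_rows", "body": {
  "motion": [
    [0, 0, 0, 0, 0, 0, -0.4],
    [0, 0, 0, 0, 0, 0, -0.6],
    [0, 0, 0, 0, 0, 0, -1],
    [0, 0, 0, 0, 0, 0, -1],
    [0, 0, 0, 0, 0, 0, -1]
  ],
  "squeeze": 6
}}

```text
time_s: 22.98
ee_pos: [546.9, 89.3, 91.0]
ee_rot: [-180.0, -45.0, 7.9]
force: [-2.9, 0.1, 3.7]
gripper_width: 11.5
gripper_force: 6.0
```

```bash
python3 - <<'E'
from h import *
s=env.state(); print(s['ee_pos'],s['ee_rot'],s['gripper_width'],s['gripper_force'],s['force'])
th0=.146; h0=np.array([s['ee_pos'][0],s['ee_pos'][1]])
# TCP = knob + offset rotating with heading
hd0=8; u=lambda h:np.array([np.cos(np.radians(h)),np.sin(np.radians(h))])
R2=RS[:2,:2]; K=lambda f:R2@(np.array([-42,101])+55*np.array([-np.cos(f),-np.sin(f)]))+[615,-37]
off=h0-K(-.146); a=off@u(hd0); b=off@np.array([-u(hd0)[1],u(hd0)[0]]); print('off',a,b)
q=s['qpos']
for f in np.r_[np.linspace(-.146,1.57,13)[1:],1.62]:
    hd=hd0-10*(f+.146)/1.71; T=K(f)+a*u(hd)
    print(round(f,2),((T-K(-.146)-a*u(hd0))/500).round(4),round((hd-hd0)/60,3),ik(np.r_[T,90],hd,45,q))
E
```

```text
[546.92151204  89.26441869  90.97765146] [-179.96778173  -44.99069393    7.94999699] 11.48802719464919 6.0014426708221436 [-2.93269888  0.05161297  3.74674071]
off 6.065851091719569 0.1551412844393528
-0.0 [-0.0041 -0.0153] -0.014 (array([  7.4,  14.8, 139. , 180.6,  18.8, -90.4]), np.float64(0.0))
0.14 [-0.006  -0.0311] -0.028 (array([  6.6,  14.7, 139.2, 180.7,  18.9, -90.4]), np.float64(0.0))
0.28 [-0.0056 -0.047 ] -0.042 (array([  5.8,  14.7, 139.3, 180.7,  19. , -90.5]), np.float64(0.0))
0.43 [-0.003  -0.0627] -0.056 (array([  5. ,  14.7, 139.3, 180.8,  18.9, -90.5]), np.float64(0.0))
0.57 [ 0.0017 -0.0778] -0.07 (array([  4.2,  14.8, 139.1, 180.9,  18.8, -90.5]), np.float64(0.0))
0.71 [ 0.0086 -0.0922] -0.084 (array([  3.5,  15. , 138.7, 181.1,  18.7, -90.7]), np.float64(0.0))
0.85 [ 0.0174 -0.1054] -0.098 (array([  2.9,  15.2, 138.3, 181.7,  18.5, -91.1]), np.float64(0.0))
1.0 [ 0.0279 -0.1172] -0.112 (array([  2.4,  15.5, 137.7, 182.5,  18.2, -91.6]), np.float64(0.0))
1.14 [ 0.04   -0.1274] -0.125 (array([  2.1,  15.9, 137. , 183.7,  17.8, -92.4]), np.float64(0.0))
1.28 [ 0.0535 -0.1358] -0.139 (array([  1.9,  16.3, 136.2, 185.4,  17.5, -93.5]), np.float64(0.0))
1.43 [ 0.0679 -0.1422] -0.153 (array([  1.9,  16.7, 135.3, 187.5,  17.1, -95. ]), np.float64(0.0))
1.57 [ 0.0831 -0.1464] -0.167 (array([  2.1,  17.2, 134.3, 190.2,  16.7, -96.9]), np.float64(0.0))
1.62 [ 0.0885 -0.1474] -0.172 (array([  2.2,  17.4, 134. , 191.3,  16.6, -97.6]), np.float64(0.0))
```

Call:
{"method": "send_rows", "body": {
  "motion": [
    [-0.0041, -0.0153, 0, 0, 0, -0.022, -1],
    [-0.006, -0.0311, 0, 0, 0, -0.045, -1],
    [-0.0056, -0.047, 0, 0, 0, -0.067, -1],
    [-0.003, -0.0627, 0, 0, 0, -0.09, -1],
    [0.0017, -0.0778, 0, 0, 0, -0.112, -1],
    [0.0086, -0.0922, 0, 0, 0, -0.134, -1],
    [0.0174, -0.1054, 0, 0, 0, -0.157, -1],
    [0.0279, -0.1172, 0, 0, 0, -0.18, -1],
    [0.0279, -0.1172, 0, 0, 0, -0.18, -1],
    [0.0279, -0.1172, 0, 0, 0, -0.18, -1]
  ]
}}

```text
time_s: 24.22
ee_pos: [561.0, 30.3, 90.6]
ee_rot: [-180.0, -45.0, -2.9]
force: [1.0, -1.8, -0.5]
gripper_width: 11.7
gripper_force: 6.0
```

```bash
cat > clip.py <<'E'
from h import *
s=env.state(); F=eyes.grab_frame('wrist'); F['pos']=s['ee_pos'];F['rot']=s['ee_rot'];F=wcam(F); p=F['pixels'].astype(int)
m=((p[:,:,0]>70)&(p[:,:,1]<.5*p[:,:,0])&(p[:,:,2]<.5*p[:,:,0])).astype(np.uint8)
n,l,st,c=cv2.connectedComponentsWithStats(m)
for i in range(1,n):
    if st[i,4]>30: print(st[i],c[i].round(1),[(RS.T@(onplane(F,*c[i],z)-[615,-37,0]))[:2].round(1) for z in(88,100)])
print('tcp loc',(RS.T@(s['ee_pos']-[615,-37,0])).round(1),s['ee_rot'].round(1),s['force'].round(1),s['gripper_width'],s['gripper_force'],s['qpos'].round(1))
E
python3 clip.py
```

```text
[311 251  23  31 555] [322.3 265.4] [array([-69.2,  54.1]), array([-72.9,  53.6])]
tcp loc [-65.7  55.9  90.6] [-180.   -45.    -2.9] [ 1.  -1.8 -0.5] 11.691441263361986 6.000348329544067 [   5.4   15.5  137.3  198.7   18.4 -101.9]
```

Call:
{"method": "send_rows", "body": {
  "motion": [
    [0.0121, -0.0102, 0, 0, 0, -0.02, -1],
    [0.0256, -0.0186, 0, 0, 0, -0.045, -1],
    [0.04, -0.025, 0, 0, 0, -0.067, -1],
    [0.047, -0.0275, 0, 0, 0, -0.08, -1],
    [0.0552, -0.0292, 0, 0, 0, -0.09, -1],
    [0.0552, -0.0292, 0, 0, 0, -0.09, -1],
    [0.0552, -0.0292, 0, 0, 0, -0.09, -1]
  ]
}}

```text
time_s: 25.15
ee_pos: [588.5, 16.2, 90.6]
ee_rot: [-180.0, -44.9, -8.2]
force: [1.5, 2.3, -0.5]
gripper_width: 11.6
gripper_force: 6.0
```

```bash
python3 clip.py
```

```text
[311 254  23  30 547] [322.1 268. ] [array([-41. ,  45.8]), array([-44.6,  45.7])]
tcp loc [-36.   47.2  90.6] [-180.   -44.9   -8.2] [ 1.5  2.3 -0.5] 11.614750172686946 5.999600663781166 [   6.2   17.4  133.6  214.5   18.  -112.9]
```

Call:
{"method": "send_rows", "body": {
  "motion": [
    [0.002, -0.0004, 0, 0, 0, 0, -1],
    [0.004, -0.0008, 0, 0, 0, 0, -1],
    [0.004, -0.0008, 0, 0, 0, 0, -1]
  ]
}}

```text
time_s: 25.58
ee_pos: [589.5, 16.0, 90.3]
ee_rot: [-180.0, -44.9, -8.2]
force: [-5.5, 3.1, 4.1]
gripper_width: 11.7
gripper_force: 6.0
```

Call:
{"method": "send_rows", "body": {
  "motion": [
    [0.002, -0.0004, 0, 0, 0, 0, -1],
    [0.004, -0.0008, 0, 0, 0, 0, -1],
    [0.004, -0.0008, 0, 0, 0, 0, -1]
  ]
}}

```text
time_s: 25.95
ee_pos: [590.9, 15.8, 89.8]
ee_rot: [-179.9, -44.8, -8.2]
force: [-7.0, 5.3, 3.6]
gripper_width: 11.8
gripper_force: 6.0
```

```bash
python3 clip.py
```

```text
[311 256  23  31 559] [322.  270.9] [array([-40.4,  45.9]), array([-43.9,  45.7])]
tcp loc [-33.7  47.3  89.8] [-179.9  -44.8   -8.2] [-7.   5.3  3.6] 11.808797102971429 6.003653258085251 [   6.    17.6  133.2  214.5   17.7 -113.1]
```

Call:
{"method": "send_rows", "body": {
  "motion": [
    [-0.002, 0, 0.001, 0, 0, 0, -1],
    [-0.002, 0, 0.001, 0, 0, 0, -0.5],
    [-0.002, 0, 0.001, 0, 0, 0, -0.12],
    [-0.002, 0, 0.001, 0, 0, 0, -0.12],
    [-0.002, 0, 0.001, 0, 0, 0, -0.12],
    [-0.002, 0, 0.001, 0, 0, 0, -0.12]
  ]
}}

```text
time_s: 26.75
ee_pos: [591.6, 15.1, 91.2]
ee_rot: [-180.0, -45.0, -8.3]
force: [0.0, 0.2, 0.3]
gripper_width: 39.6
gripper_force: 0.0
```

```bash
python3 - <<'E'
from h import *
z=tgt(-8.2,45).as_matrix()[:,2]; print((-z*120/500).round(3)); P=env.state()['ee_pos']-120*z; print(P, ik(P,-8.2,45,env.state()['qpos']), env.state()['force'],env.state()['gripper_width'])
E
python3 clip.py
```

```text
[-0.168  0.024  0.17 ]
[507.6497853   27.18796211 176.08429601] (array([   9.4,    1.6,  137.5,  248.9,   12.7, -146. ]), np.float64(2.628)) [0.04247185 0.19766461 0.25344967] 39.595995819832844
[310 259  23  31 552] [320.9 273.6] [array([-40.6,  45.9]), array([-44.1,  45.7])]
tcp loc [-32.8  46.7  91.2] [-180.   -45.    -8.3] [0.  0.2 0.3] 39.595995819832844 0.0 [   6.    17.5  133.2  214.6   17.8 -113.1]
```

Call:
{"method": "send_rows", "body": {
  "motion": [
    [-0.03, 0.004, 0.03, 0, 0, 0, -0.12],
    [-0.07, 0.01, 0.071, 0, 0, 0, -0.12],
    [-0.12, 0.016, 0.12, 0, 0, 0.05, -0.12],
    [-0.15, 0.016, 0.14, 0, 0, 0.14, -0.12],
    [-0.17, 0.016, 0.15, 0, 0, 0.16, -0.12],
    [-0.17, 0.016, 0.15, 0, 0, 0.16, -0.12],
    [-0.17, 0.016, 0.15, 0, 0, 0.16, -0.12]
  ]
}}

```text
time_s: 27.68
ee_pos: [506.1, 22.9, 166.4]
ee_rot: [180.0, -45.0, 1.4]
force: [-0.2, 0.2, -1.1]
gripper_width: 39.8
gripper_force: 0.0
```

```bash
python3 clip.py; python3 - <<'E'
from h import *
s=env.state();F=eyes.grab_frame('wrist');F['pos']=s['ee_pos'];F['rot']=s['ee_rot'];F=wcam(F)
d=F['depth']; v,u=np.mgrid[0:230,0:640]; d=d[:230]
c=np.stack([(u-F['cx'])/F['fx']*d,(v-F['cy'])/F['fy']*d,d],-1)[d>0]
w=(c-F['t'])@F['R']; l=(w-[615,-37,0])@RS
def bx(n,m): q=l[m]; print(n,len(q),np.percentile(q,[1,50,99],axis=0).round(1).tolist() if len(q) else '')
t=(l[:,2]>67)&(l[:,2]<73.5)
bx('right rim',t&(l[:,0]>-40)&(l[:,0]<40)&(l[:,1]<-70)&(l[:,1]>-95))
bx('front rim',t&(l[:,1]>-60)&(l[:,1]<30)&(l[:,0]<-40)&(l[:,0]>-75))
bx('strip',(l[:,2]>74)&(l[:,2]<80)&(l[:,0]<-10)&(l[:,0]>-110)&(l[:,1]>15)&(l[:,1]<110))
E
```

```text
[326 187  12  23 218] [330.9 197.2] [array([-39.8,  46.6]), array([-46.1,  45.6])]
tcp loc [-118.3   38.2  166.4] [180.  -45.    1.4] [-0.2  0.2 -1.1] 39.82556731218608 0.0 [  1.2   1.  137.3 178.1   3.3 -88.3]
right rim 591 [[-35.5, -80.4, 67.3], [-1.8, -76.3, 72.2], [39.0, -74.2, 73.4]]
front rim 283 [[-54.7, -15.0, 67.6], [-51.6, 15.2, 72.3], [-48.6, 29.8, 73.4]]
strip 1014 [[-49.2, 25.4, 74.4], [-43.0, 64.3, 76.5], [-35.1, 99.4, 79.8]]
```

The tray rim is at its home lines: front -54.7 mm (nominal -55), right -80.4 mm (nominal -80). The clip strip lies straight across at x ≈ -42 mm, and the robot is clear.

```bash
python3 -c "
from workcell import env
print(env.job_done())"
```

```text
the job is handed in; nothing more can be done
None
```

I pressed the tray home against both rear dowels and the end stop, let go of it, swung the clip across its left end as far as it goes, then backed the robot clear and handed the job in after about 28 s. The final wrist-camera check put the tray within about 0.5 mm of home and the clip at its stop; no verdict came back.

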